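# Load the heat sinks onto the screw lift and crank it up to the pointer

## Robot

A 7-joint arm with a two-finger parallel gripper is mounted at the origin on the work surface. World frame = base frame: x ahead of the robot, y to its left, z up, the work surface at z = 0. Lengths are in m, angles in rad, forces in N, time in s.
With the tool pointing down it reaches from about 0.35 to 0.9 m from the base axis. Payload 8.1 kg.
Tool frame: the origin (TCP) lies at the centre of the arm's flange, where the gripper is bolted on; the fingertips stand 178 mm ahead of it and the grasp point (between the pads) lies 159 mm ahead of it; z points along the fingers, y is the direction in which the jaws open and shut (so a half turn about z gives the same grasp; the last joint's range is limited). The gripper opens to 92 mm and grips with 3 to 60 N. Pads are 19 mm wide; open, the fingers measure 130 mm over their backs; the gripper's body (75 mm by 190 mm) begins 47 mm behind the grasp point.
Start: joints at [-1.436, 0.434, 0.025, 1.573, -0.012, 1.134, -0.075], TCP at [0.147, 0.607, 0.405] pointing down, gripper open.
Joint ranges: [-2.62, 2.62], [-0.44, 2.09], [-1.27, 1.32], [0.08, 2.57], [-1.32, 4.46], [0.12, 2], [-2.74, 2.74]. Speed limits (rad/s): [2.22, 2.22, 3.01, 3.01, 3.14, 3.14, 3.14].

## Interface

Orientations are given as a rotation vector (axis times angle).
In Python, from cell import arm, get_image, camera_model gives the robot as it stands. The module is installed in compiled form; this text tells all that it offers.
- The arm moves only by the shell command python3 -m pendant 'ROWS' [FORCE]. ROWS is JSON, a list that holds one entry, the list of rows, each a list of 7 numbers: the shift along the tool's x, y, z in mm, then the turn, a rotation vector about the tool's x, y, z in rad, then the closure, from -1 (fully open) to 1 (shut). In form: [[[x, y, z, rx, ry, rz, hand], ...]]. A call has 1 to 20 rows; each row is the pose to reach, as a shift and turn from the pose commanded when the call began, along the tool's axes at that moment; what a row does not reach only later rows make up. A row lasts 1/8 s, in which the tool goes at most 62.5 mm and 10.7 degrees, less where a joint would pass 70% of its speed; a pose out of reach is approached as far as the arm can. A call with a gripper value outside its range is refused whole. The fingers move at their own pace and stop on an object; FORCE is the grip in N (left out, the last holds). Time passes only in rows, so rows that repeat a pose let the fingers close. It gives the time, the measured TCP pose, the force and the opening at its end, in the units of the state.
- arm.observe(): the state, without advancing time (a new reading comes with each control period).
- get_image(name): name is "scene" or "side" or "wrist"; returns the picture (400x640x3 uint8, red, green, blue); there is no depth.
- camera_model(name): a dict with "fx", "fy", "cx", "cy" (pixels), "position" and "orientation" of the camera in the world; the wrist camera has in their place "T_tool_cam" (4x4, takes a point from camera to tool coordinates, whose origin is the TCP and whose axes are the flange's). Camera axes: x right, y down, z forward; pixel columns grow to the right and rows downward; lengths in m; the calibration is good to about 2 mm. The wrist camera is an equidistant fisheye: a pixel r from the principal point sees the ray r / f radians off the axis. A picture is of the moment at which its call begins: read the wrist's pose just before it. camera_model takes no time and is no camera call.
- arm.sign_off(): hands the job in, once; it reports no verdict.
The state is a dict: "clock": time; "joints": joint angles; "dq": joint speeds; "joint_efforts": joint torques, N m; "position": TCP position; "ee_rot": TCP orientation; "force": force on the tool from outside, world axes, zero at the start; "ft_torque": the same for the moment, N m; "width": opening from 0.0 (shut) to 1.0 (fully open).
Only numpy, scipy, OpenCV 4.12 (cv2) and the standard library are available. Lean on these libraries where they do the work, as an engineer would, in place of code of your own. Each camera call takes 0.05 s, during which the arm holds its last target.

## Task

Lift the retaining bar out of the rack's two brackets and lay it flat on the blue-grey rubber mat, then stand every heat sink from the rack upright on the lift's deck. After that, fit the crank down over the lift's square shaft and wind the deck up until its top is level with the white pointer plate on the gauge post. Finally take the crank off, put it back on the mat, and leave the other things on the bench where they are.

Things in the scene. Friction and masses are not known exactly. Their poses are not given: they have to be found in the camera images.
- bar: the retaining bar: flat aluminium strip 350 x 32 x 10 mm lying along its x axis, with an upright black grip tab in its middle (40 mm along x, 12 mm thick along y, from the strip's top up to 52 mm above the strip's underside). 0.25 kg. Origin: centre of the strip's underside. At the start it lies loose in the rack's two brackets, just above the heat sinks
- rack: black fixed rack, 350 x 90 mm, 8 mm base, long axis = its x. Origin: centre of its underside. Four pockets 8 mm deep, floor 8 mm above the origin, at x = -90, -30, 30, 90 mm; some are empty. Two aluminium brackets at x = -158 and 158 mm (20 mm long): seat 49 mm above the origin, prongs up to 69 mm, open at the top, 40 mm between the prongs (along y)
- sink0: one of four alike finned aluminium heat sinks, 66 mm along its x axis, 30 mm thick along y, 38 mm high, about 0.13 kg, fins up; grip it by its two flat long sides. Origin: centre of its underside, z up. Starts standing in a rack pocket, its length across the rack. Two or three of the four are present
- sink1: one of four alike finned aluminium heat sinks, 66 mm along its x axis, 30 mm thick along y, 38 mm high, about 0.13 kg, fins up; grip it by its two flat long sides. Origin: centre of its underside, z up. Starts standing in a rack pocket, its length across the rack. Two or three of the four are present
- sink2: one of four alike finned aluminium heat sinks, 66 mm along its x axis, 30 mm thick along y, 38 mm high, about 0.13 kg, fins up; grip it by its two flat long sides. Origin: centre of its underside, z up. Starts standing in a rack pocket, its length across the rack. Two or three of the four are present
- sink3: one of four alike finned aluminium heat sinks, 66 mm along its x axis, 30 mm thick along y, 38 mm high, about 0.13 kg, fins up; grip it by its two flat long sides. Origin: centre of its underside, z up. Starts standing in a rack pocket, its length across the rack. Two or three of the four are present
- mat: blue-grey rubber mat fixed to the bench, 380 mm along its x, 220 mm along its y, 3 mm thick. Origin: centre of its underside
- lift: the screw lift's fixed frame: steel base 150 x 305 mm. Origin: on the bench, under the middle of the deck. A grey column (70 mm along x, 60 mm along y, 142 mm high) stands at y = 160 mm, with the drive shaft upright on its top; a gauge post (10 mm thick, 135 mm high) stands at x = 88 mm
- deck_top (a point): centre of the top surface of the lift's deck, an aluminium plate with a black inlay, 130 mm along this frame's x, 220 mm along y, without a rim; it moves only up and down, and starts 60 mm above the bench
- mark (a point): near edge of the white pointer plate (34 mm wide, 3 mm thick, this point at mid-thickness) at the gauge post, 3 mm off the deck's +x edge: the height that the deck's top must reach, 85 to 108 mm above the bench
- shaft_foot (a point): foot of the lift's drive shaft, on its vertical axis, level with the top of the grey column (142 mm above the bench). The shaft is 16 x 16 mm square (sides along this frame's x and y, which turn with the shaft) for 16 mm, then a 9 mm tall blunt cone
- shaft (a joint): turn of the drive shaft in rad, 0 at the start, growing clockwise seen from above; it turns up to 6 turns, and each clockwise turn raises the deck by 10 mm. Stiff (0.12 N m) and self-locking: it stays where it is left
- crank: loose steel crank, 0.42 kg, first standing upright on the mat. Origin: centre of the hub's underside, z up. Hub 36 x 36 x 35 mm with a 19 mm square socket, 28 mm deep, open below. Fully fitted, its origin is at the shaft foot; any of the four ways round, within about 10 degrees. The arm runs along +x, 27 to 35 mm above the origin; a stubby counterweight sticks out 39 mm along -x
- crank_block (a point): centre of the crank's grip block on top of the hub, over the socket: 32 mm along x, 14 mm thick along y, 40 mm high; this point is 55 mm above the crank's origin
- crank_handle (a point): centre of the crank's upright black handle sleeve at the arm's end, 70 mm from the hub's axis along the crank's x, 20 mm across, 45 mm high; this point is 59.5 mm above the crank's origin. The sleeve spins freely about its own upright axis, so that the hand holding it need not turn while winding
- cooler: bystander: round copper cooler, 56 mm across, 45 mm high
- spool: bystander: wire spool, 60 mm across, 42 mm high
- jar: bystander: amber glass jar, 52 mm across, 70 mm high
- driver: bystander: screwdriver, 190 mm long, lying beyond the mat
Not all that is in view belongs to the job. What is shaped like the sink0 but pink is not meant. What is shaped like the sink3 but pink is not meant.

How it is judged:
By the outcome, as a careful person would: the job done as asked, in the order asked, and still so for the second after the job is handed in, with the robot touching nothing.
Of sink0, sink1, sink2, sink3 only 2 to 3 are there at a start; the rules pass over those that are not, and their reading is None.
At some moment in a run one of crank, sink0, sink1, sink2, sink3 may be knocked a few centimetres aside while the robot is not near it.
Once in a run the grip may slacken for a moment while it holds something.
It also fails if it takes over 210 s, if anything falls off the work surface, if the arm or the gripper's body presses on something with over 40 N, if the wrist force passes 120 N, or if a joint passes its speed limit or range.

## Working session

There is one attempt and no reset: what is moved stays moved. The work goes in short steps, Python scripts to look and compute and a shell command to move; the robot and the scene stay as the last step left them, time stands still between calls to the robot, and variables do not carry over. Pictures are saved under pics/ and viewed, and the job is handed in when it is done.

```bash
mkdir -p pics; ls; python3 - <<'E'
from cell import arm,get_image,camera_model
import cv2
s=arm.observe();print(s)
for n in ["scene","side","wrist"]:
    print(n,camera_model(n))
    cv2.imwrite(f"pics/{n}0.png",get_image(n)[:,:,::-1])
E
```

```text
pics
{'clock': 0.0, 'joints': array([-1.43559374,  0.43524502,  0.02495236,  1.57407352, -0.01160188,
        1.13402478, -0.07510403]), 'dq': array([-4.54501091e-05, -3.63608514e-04,  7.95403755e-04, -1.67109491e-04,
        5.86124655e-04,  3.04850776e-04,  9.04648072e-04]), 'joint_efforts': array([-6.06619506e-05, -6.67858243e+01,  9.84762870e-01, -3.14449954e+01,
       -6.07411587e-02,  4.31198487e-02,  1.68036845e-04]), 'position': array([0.14719627, 0.60718603, 0.40393995]), 'ee_rot': array([-3.72740079e-01, -3.11934534e+00,  2.52080289e-03]), 'force': array([ 0.95849751, -0.55760716,  0.71021362]), 'ft_torque': array([-0.02221828, -0.01511576, -0.02244461]), 'width': 1.0010351703556892}
scene {'fx': 474.44315117682385, 'fy': 474.44315117682385, 'cx': 322.5303790972113, 'cy': 188.9197169875276, 'position': array([0.9358758 , 0.64201086, 1.38395811]), 'orientation': array([-0.72104662, -2.79552646,  0.79104749])}
side {'fx': 384.34419500066934, 'fy': 384.34419500066934, 'cx': 323.8553554718349, 'cy': 199.34990886023198, 'position': array([ 0.38779916, -0.75400073,  0.77534633]), 'orientation': array([-2.30594335,  0.2421076 , -0.13016697])}
wrist {'fx': 309.70691628693146, 'fy': 309.70691628693146, 'cx': 315.1104145877898, 'cy': 194.8066691298162, 'T_tool_cam': array([[-1.15330066e-04, -9.52403408e-01, -3.04840508e-01,
         8.33994041e-02],
       [ 9.99999937e-01, -2.11763446e-04,  2.83276556e-04,
        -2.52095776e-04],
       [-3.34347633e-04, -3.04840456e-01,  9.52403373e-01,
         2.02787156e-02],
       [ 0.00000000e+00,  0.00000000e+00,  0.00000000e+00,
         1.00000000e+00]])}
```

View pics/scene0.png

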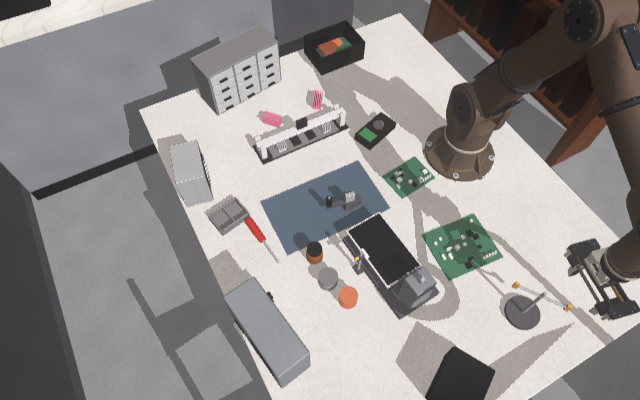

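View pics/side0.png

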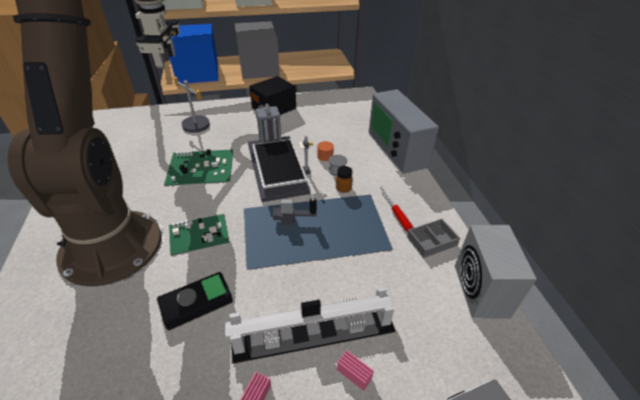

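View pics/wrist0.png

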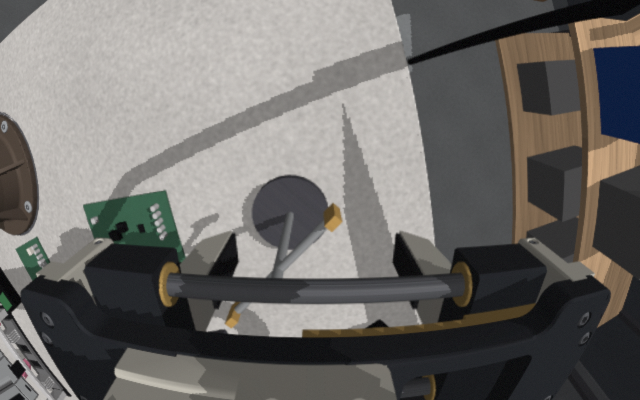

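The scene view shows the rack at (300,135) with the bar, mat (325,207), crank on the mat at (345,200), lift (390,260) and pink decoys at (272,118) and (317,98). I'll enlarge these.

```bash
cat > h.py <<'E'
import numpy as np,cv2
from cell import arm,get_image,camera_model
from scipy.spatial.transform import Rotation as R
def crop(name,x0,y0,w,h,k,out,img=None):
    im=get_image(name)[:,:,::-1] if img is None else img
    c=cv2.resize(im[y0:y0+h,x0:x0+w],None,fx=k,fy=k,interpolation=cv2.INTER_CUBIC)
    cv2.imwrite("pics/"+out,c)
def proj(name,P,s=None):
    m=camera_model(name);P=np.atleast_2d(P)
    if name=="wrist":
        s=s or arm.observe()
        Rt=R.from_rotvec(s["ee_rot"]).as_matrix();T=m["T_tool_cam"]
        q=(P-s["position"])@Rt
        q=(q-T[:3,3])@T[:3,:3]
        r=np.hypot(q[:,0],q[:,1]);th=np.arctan2(r,q[:,2])
        return np.c_[m["cx"]+m["fx"]*th*q[:,0]/r,m["cy"]+m["fy"]*th*q[:,1]/r]
    Rm=R.from_rotvec(m["orientation"]).as_matrix()
    q=(P-m["position"])@Rm
    return np.c_[m["cx"]+m["fx"]*q[:,0]/q[:,2],m["cy"]+m["fy"]*q[:,1]/q[:,2]]
def ray(name,uv,s=None):
    m=camera_model(name);u=(uv[0]-m["cx"])/m["fx"];v=(uv[1]-m["cy"])/m["fy"]
    if name=="wrist":
        s=s or arm.observe()
        Rt=R.from_rotvec(s["ee_rot"]).as_matrix();T=m["T_tool_cam"]
        th=np.hypot(u,v);d=np.array([np.sin(th)*u/th,np.sin(th)*v/th,np.cos(th)])
        return s["position"]+Rt@T[:3,3],Rt@T[:3,:3]@d
    Rm=R.from_rotvec(m["orientation"]).as_matrix()
    return m["position"],Rm@np.array([u,v,1.])
def atz(name,uv,z,s=None):
    o,d=ray(name,uv,s);return o+d*(z-o[2])/d[2]
E
python3 - <<'E'
from h import *
im=cv2.imread("pics/scene0.png")
crop("",230,80,160,100,5,"c1.png",im)
crop("",250,150,200,150,4,"c2.png",im)
im=cv2.imread("pics/side0.png")
crop("",220,270,190,130,4,"c3.png",im)
crop("",230,90,180,180,3,"c4.png",im)
E
```

```text
(no output)
```

View pics/c1.png

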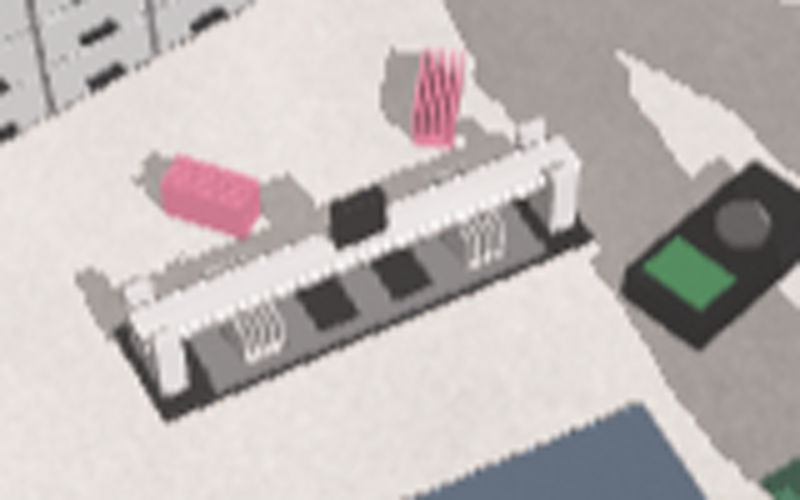

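View pics/c2.png

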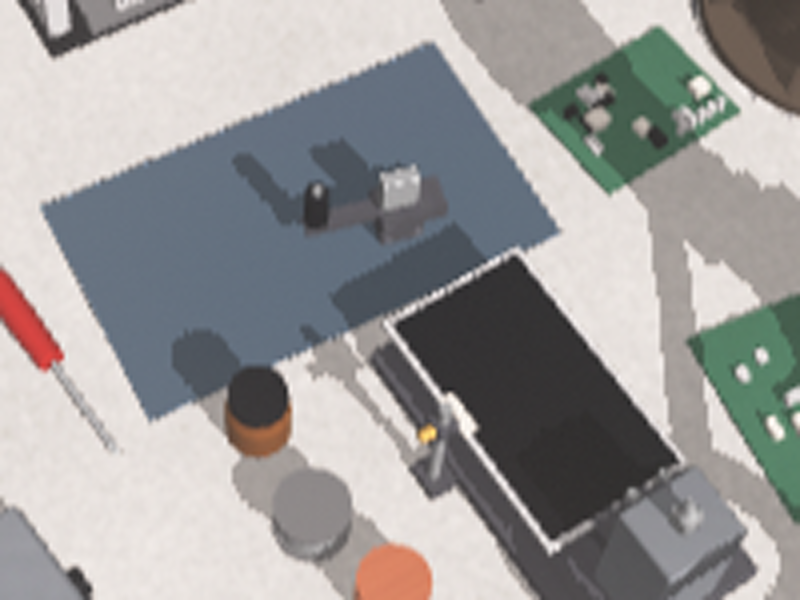

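View pics/c3.png

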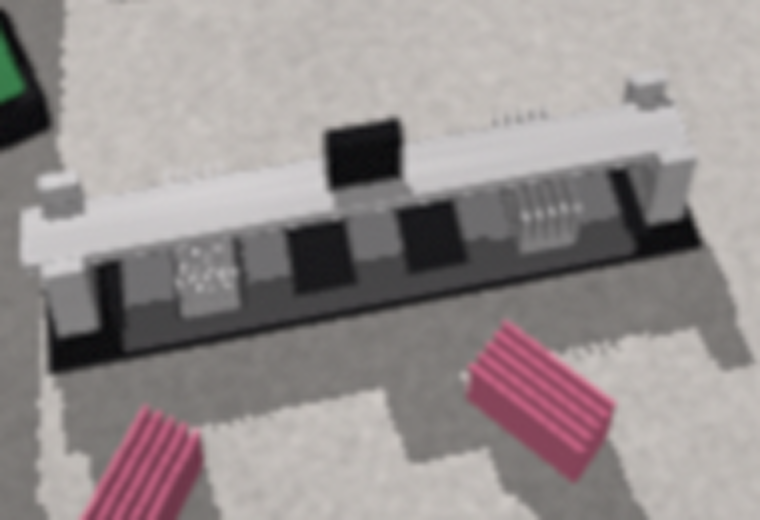

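View pics/c4.png

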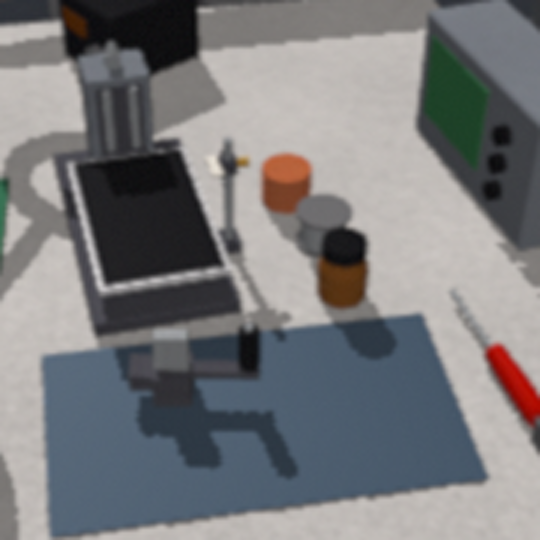

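The real (grey) sinks sit in the two end pockets at scene ≈(282,146) and (327,127). The two middle pockets are empty (dark squares). The pink ones at (272,118) and (317,98) are decoys. Next I'll fit the poses.

```bash
cat > fit.py <<'E'
from h import *
from scipy.optimize import least_squares
def fit(obs,x0):
    # obs: (cam,(u,v),(bx,by,bz), [state])
    def res(p):
        c,s_=np.cos(p[2]),np.sin(p[2]);r=[]
        for o in obs:
            b=o[2];P=[p[0]+c*b[0]-s_*b[1],p[1]+s_*b[0]+c*b[1],b[2]+(p[3] if len(p)>3 else 0)]
            r+=list(proj(o[0],P,o[3] if len(o)>3 else None)[0]-o[1])
        return np.array(r)
    s=least_squares(res,x0,loss='soft_l1');return s.x,res(s.x).reshape(-1,2).round(1)
E
python3 - <<'E'
from fit import *
f=lambda x,y:(230+x/5,80+y/5)
g=lambda x,y:(250+x/4,150+y/4)
k=lambda x,y:(220+x/4,270+y/4)
l=lambda x,y:(230+x/3,90+y/3)
S,D="scene","side"
p,r=fit([(S,f(168,420),(.175,.045,0)),(S,f(597,247),(-.175,.045,0)),(D,k(55,370),(-.175,-.045,0)),(D,k(702,243),(.175,-.045,0)),
 ],[.6,-.1,0]);print("rack",p,r.tolist())
tab=[(S,f(332,203),(-.02,0,0))]
# bar tab top corners in both views
p2,r=fit([(D,k(325,130),(-.02,-.006,.101)),(D,k(401,120),(.02,-.006,.101)),(S,f(384,186),(-.02,.006,.101)),(S,f(334,204),(.02,.006,.101)),(S,f(338,247),(.02,.006,.059)),(S,f(387,229),(-.02,.006,.059))],[.6,-.1,0]);print("tab",p2,r.tolist())
p,r=fit([(S,g(43,205),(.19,-.11,.003)),(S,g(432,43),(-.19,-.11,.003)),(S,g(560,230),(-.19,.11,.003)),(S,g(150,420),(.19,.11,.003)),
(D,l(43,355),(-.19,.11,.003)),(D,l(425,315),(.19,.11,.003)),(D,l(485,478),(.19,-.11,.003)),(D,l(52,533),(-.19,-.11,.003))],[.6,.1,0]);print("mat",p,r.tolist())
p,r=fit([(S,g(387,323),(.065,-.11,.06)),(S,g(518,249),(-.065,-.11,.06)),(S,g(685,462),(-.065,.11,.06)),(S,g(553,552),(.065,.11,.06)),
(D,l(68,172),(-.065,.11,.06)),(D,l(180,152),(.065,.11,.06)),(D,l(230,271),(.065,-.11,.06)),(D,l(100,297),(-.065,-.11,.06))],[.6,.3,0]);print("lift",p,r.tolist())
p,r=fit([(S,g(400,172),(0,0,.078)),(S,g(317,189),(.07,0,.085)),(D,l(172,335),(0,0,.078)),(D,l(248,326),(.07,0,.085))],[.6,.3,0]);print("crank",p,r.tolist())
E
```

```text
rack [ 0.46962088 -0.3315974  -0.00843631] [[-1.6, 1.2], [-1.8, -0.7], [-1.7, -0.2], [-0.1, -0.1]]
tab [ 0.4645468  -0.3289107   0.04663897] [[-0.5, 2.5], [-0.1, 0.6], [0.1, 1.5], [0.2, 2.5], [-0.2, 1.6], [-0.3, 0.6]]
mat [ 0.53133182 -0.04173901 -0.04101757] [[-1.8, -0.5], [-0.3, -0.9], [-0.4, 0.5], [-1.4, -0.2], [-1.1, -1.3], [-1.2, -1.6], [0.9, -0.6], [-2.0, 0.1]]
lift [0.46546751 0.20479608 0.06284397] [[-2.0, -0.3], [-1.1, -1.4], [0.7, -0.3], [-1.1, -0.4], [-1.5, -4.1], [0.4, -3.0], [-0.0, -1.8], [-1.1, -3.0]]
crank [ 0.46242954 -0.00381368 -0.1794133 ] [[-1.2, -0.2], [-0.9, 0.4], [-1.4, -0.7], [-0.4, 0.1]]
```

```bash
cat >> h.py <<'E'
def down(psi):
    c,s=np.cos(psi),np.sin(psi)
    return np.array([[-s,c,0],[c,s,0],[0,0,-1.]]).T
def plan(x,y,ztip,psideg,graspz=True):
    """target grasp point (x,y,z) ; tool y heading psi deg"""
    s=arm.observe();R0=R.from_rotvec(s["ee_rot"]).as_matrix()
    T=np.array([x,y,ztip+.159]);d=R0.T@(T-s["position"])*1000
    rv=R.from_matrix(R0.T@down(np.radians(psideg))).as_rotvec()
    n=max(np.linalg.norm(d)/62.5,np.degrees(np.linalg.norm(rv))/10.7)
    print("shift",d.round(1).tolist(),"rot",rv.round(4).tolist(),"min rows %.1f"%n)
def st():
    s=arm.observe();Rm=R.from_rotvec(s["ee_rot"]).as_matrix()
    y=Rm[:,1];z=Rm[:,2];g=s["position"]+.159*z
    print("t%.2f"%s["clock"],"grasp",g.round(4),"psi %.1f"%np.degrees(np.arctan2(y[1],y[0])),"tilt",z.round(3)[:2],"F",s["force"].round(1),"tq",s["ft_torque"].round(2),"w %.3f (%.1fmm)"%(s["width"],92*s["width"]),"q",s["joints"].round(2))
E
python3 -c "
from h import *
st();plan(.40,.05,.32,-76.0)"
```

```text
t0.15 grasp [0.1472 0.607  0.2451] psi 76.4 tilt [-0.    -0.001] F [ 0.6  0.1 -0.5] tq [-0.05  0.02  0.05] w 0.998 (91.8mm) q [-1.44  0.44  0.02  1.57 -0.01  1.13 -0.08]
shift [-377.0, -482.0, -74.2] rot [-0.0002, 0.0017, 2.6593] min rows 14.2
```

```bash
python3 -c "
from h import *
plan(.50,.10,.33,0)"
```

```text
shift [-462.4, -409.9, -84.3] rot [-0.001, 0.0009, 1.3329] min rows 10.0
```

```bash
python3 -m pendant '[[[-462,-410,-84,0,0,1.333,-1],[-462,-410,-84,0,0,1.333,-1],[-462,-410,-84,0,0,1.333,-1],[-462,-410,-84,0,0,1.333,-1],[-462,-410,-84,0,0,1.333,-1],[-462,-410,-84,0,0,1.333,-1],[-462,-410,-84,0,0,1.333,-1],[-462,-410,-84,0,0,1.333,-1],[-462,-410,-84,0,0,1.333,-1],[-462,-410,-84,0,0,1.333,-1],[-462,-410,-84,0,0,1.333,-1],[-462,-410,-84,0,0,1.333,-1],[-462,-410,-84,0,0,1.333,-1]]]'
python3 - <<'E'
from h import *
st()
im=get_image("wrist");cv2.imwrite("pics/w1.png",im[:,:,::-1])
plan(.47,-.33,.26,-90)
E
```

```text
clock: 1.78
position: [0.499, 0.1015, 0.4883]
ee_rot: [-2.218, -2.224, 0.001]
force: [-0.4, -0.2, 0.1]
width: 0.999
t1.77 grasp [0.4989 0.1015 0.3293] psi 0.1 tilt [-0.001  0.   ] F [-0.4 -0.2  0.1] tq [-0.09  0.07  0.03] w 0.999 (92.0mm) q [-0.8   0.19  0.59  1.75 -0.11  1.24 -0.17]
shift [-431.4, -30.1, 69.3] rot [-0.0008, 0.0004, 1.5733] min rows 8.4
```

View pics/w1.png

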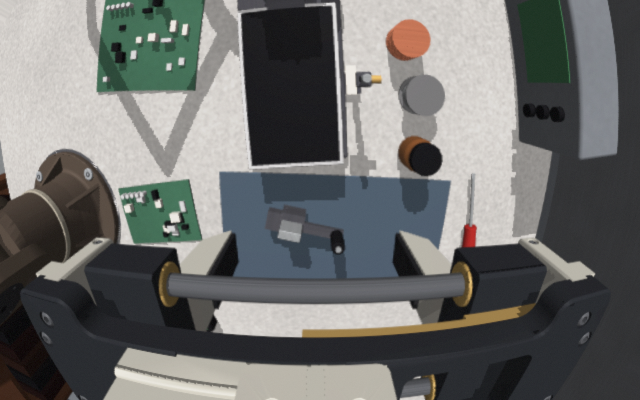

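The wrist view shows the deck (290,85), pointer plate (351,80), crank block (291,232) and handle (338,242). Now on to the rack.

```bash
python3 -m pendant '[[[-431,-30,69,0,0,1.573,-1],[-431,-30,69,0,0,1.573,-1],[-431,-30,69,0,0,1.573,-1],[-431,-30,69,0,0,1.573,-1],[-431,-30,69,0,0,1.573,-1],[-431,-30,69,0,0,1.573,-1],[-431,-30,69,0,0,1.573,-1],[-431,-30,69,0,0,1.573,-1],[-431,-30,69,0,0,1.573,-1],[-431,-30,69,0,0,1.573,-1],[-431,-30,69,0,0,1.573,-1]]]'
python3 - <<'E'
from h import *
st()
im=get_image("wrist");cv2.imwrite("pics/w2.png",im[:,:,::-1])
E
```

```text
clock: 3.2
position: [0.47, -0.3301, 0.4196]
ee_rot: [-3.141, -0.002, -0.0]
force: [0.9, 0.3, -0.9]
width: 0.999
t3.20 grasp [ 0.4701 -0.33    0.2606] psi -89.9 tilt [0. 0.] F [ 0.9  0.3 -0.9] tq [-0.05  0.13 -0.03] w 0.999 (91.9mm) q [-0.18  0.48  1.04  1.73 -0.44  1.19 -0.59]
```

View pics/w2.png

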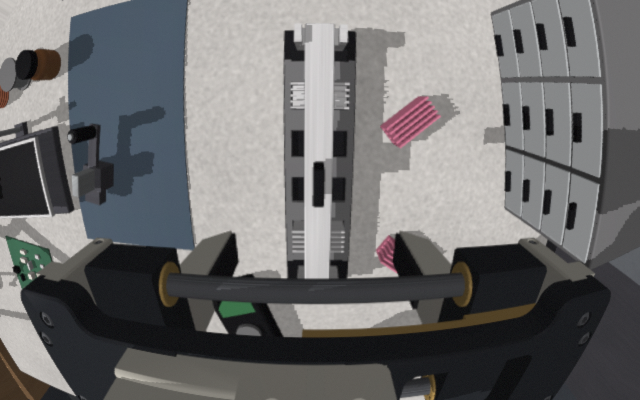

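```bash
python3 - <<'E'
from h import *
im=cv2.imread("pics/w2.png")
crop("",260,10,120,280,2,"c5.png",im)
crop("",290,140,60,80,8,"c6.png",im)
E
```

```text
(no output)
```

View pics/c5.png

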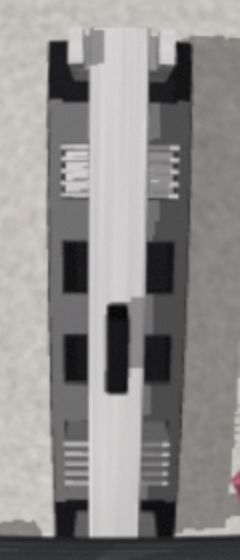

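View pics/c6.png

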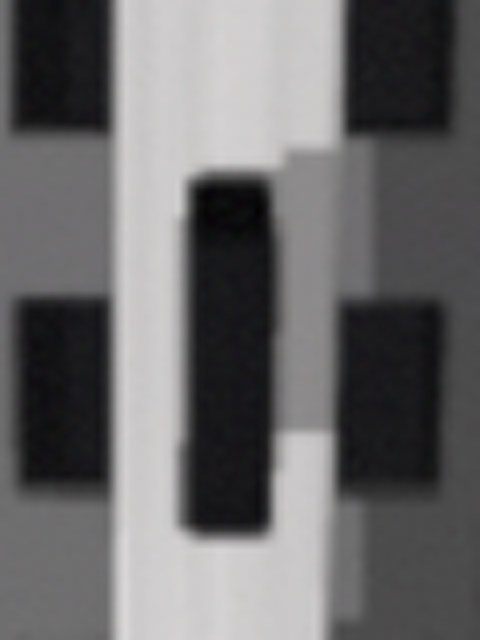

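```bash
python3 - <<'E'
from h import *
s=arm.observe()
A=lambda u,v,z:atz("wrist",(u,v),z,s).round(4)
print("tab",A(318.5,187.9,.101), A(313.5,169.5,.101),A(323.7,206,.101))
for v,l,r in [(24,306,333.5),(277.5,305,329)]:
    a,b=A(l,v,.059),A(r,v,.059);print(a,b,(a+b)/2)
# pockets / rack base edges
print("base", A(260+48/2,10+42/2,.008),A(260+191/2,10+42/2,.008), A(260+56/2,10+535/2,.008),A(260+181/2,10+535/2,.008))
# sink fin tops z=.046
for u,v in [(61,147),(179,147),(61,197),(179,197),(66,440),(66,486),(168,440),(170,486)]: print("sink",A(260+u/2,10+v/2,.046))
E
```

```text
tab [ 0.4643 -0.3336  0.101 ] [ 0.4832 -0.3286  0.101 ] [ 0.4449 -0.339   0.101 ]
[ 0.6365 -0.3202  0.059 ] [ 0.6367 -0.3499  0.059 ] [ 0.6366  -0.33505  0.059  ]
[ 0.3309 -0.3171  0.059 ] [ 0.3308 -0.3482  0.059 ] [ 0.33085 -0.33265  0.059  ]
base [ 0.6403 -0.2914  0.008 ] [ 0.6408 -0.3802  0.008 ] [ 0.2973 -0.2896  0.008 ] [ 0.2971 -0.3832  0.008 ]
sink [ 0.5703 -0.3025  0.046 ]
sink [ 0.5706 -0.3687  0.046 ]
sink [ 0.5417 -0.3023  0.046 ]
sink [ 0.5419 -0.369   0.046 ]
sink [ 0.393  -0.3025  0.046 ]
sink [ 0.3602 -0.3016  0.046 ]
sink [ 0.393  -0.3664  0.046 ]
sink [ 0.3602 -0.3689  0.046 ]
```

```bash
python3 - <<'E'
from h import *
s=arm.observe()
A=lambda u,v,z:atz("wrist",(u,v),z,s).round(4)
print("mat edge",A(187,5,.003),A(186,100,.003),A(193,248,.003), "other",A(68,20,.003),A(87,235,.003))
s1=dict(position=np.array([.4989,.1015,.4883]),ee_rot=np.array([-2.218,-2.224,.001]))
B=lambda u,v,z:atz("wrist",(u,v),z,s1).round(4)
print(B(220,172,.003),B(450,181,.003),B(222,240,.003),B(443,240,.003))
print("crank block",B(291,232,.078),"handle",B(338,236,.082))
print("deck",[B(*p,.06) for p in [(249,167),(344,162),(242,10),(334,4)]])
plan(.464,-.3335,.085,-90)
E
```

```text
mat edge [ 0.6916 -0.1589  0.003 ] [ 0.5583 -0.1577  0.003 ] [ 0.3403 -0.1441  0.003 ] other [0.7192 0.0657 0.003 ] [0.351  0.0713 0.003 ]
[0.347  0.0727 0.003 ] [0.7224 0.0597 0.003 ] [ 0.3384 -0.0473  0.003 ] [ 0.7257 -0.0485  0.003 ]
crank block [0.4654 0.0048 0.078 ] handle [0.5303 0.0008 0.082 ]
deck [array([0.408, 0.093, 0.06 ]), array([0.5374, 0.0998, 0.06  ]), array([0.4016, 0.3087, 0.06  ]), array([0.5225, 0.3133, 0.06  ])]
shift [-6.0, 3.3, 175.7] rot [-0.0004, -0.0003, 0.0006] min rows 2.8
```

```bash
python3 -m pendant '[[[-6,3.3,60,0,0,0,-1],[-6,3.3,115,0,0,0,-1],[-6,3.3,150,0,0,0,-1],[-6,3.3,170,0,0,0,-1],[-6,3.3,175.5,0,0,0,-1],[-6,3.3,175.5,0,0,0,-1],[-6,3.3,175.5,0,0,0,1],[-6,3.3,175.5,0,0,0,1],[-6,3.3,175.5,0,0,0,1],[-6,3.3,175.5,0,0,0,1],[-6,3.3,175.5,0,0,0,1],[-6,3.3,175.5,0,0,0,1],[-6,3.3,175.5,0,0,0,1]]]' 35
python3 -c "
from h import *
st();get_image;cv2.imwrite('pics/s3.png',get_image('side')[:,:,::-1]);crop('side',200,200,220,180,3,'c7.png')"
```

```text
clock: 4.88
position: [0.4636, -0.3342, 0.2442]
ee_rot: [-3.142, 0.004, 0.0]
force: [-0.2, 0.1, -0.0]
width: 0.287
t4.88 grasp [ 0.4636 -0.3342  0.0852] psi -90.1 tilt [-0.  0.] F [-0.2  0.1 -0. ] tq [-0.02  0.13  0.01] w 0.287 (26.4mm) q [-0.03  0.67  0.85  1.92 -0.66  0.86 -0.4 ]
```

View pics/c7.png

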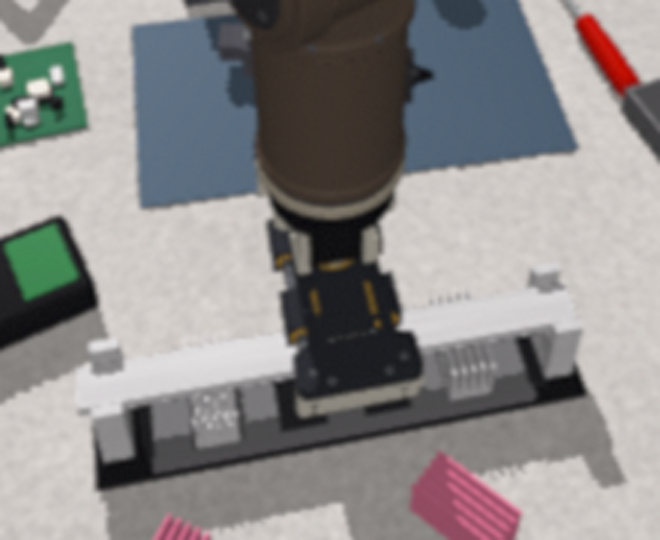

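The jaws are around the tab and still closing.

```bash
python3 -m pendant '[[[0,0,0,0,0,0,1],[0,0,0,0,0,0,1],[0,0,0,0,0,0,1],[0,0,0,0,0,0,1],[0,0,0,0,0,0,1],[0,0,-10,0,0,0,1],[0,0,-25,0,0,0,1],[0,0,-40,0,0,0,1],[0,0,-60,0,0,0,1],[0,0,-60,0,0,0,1]]]' 35
python3 -c "
from h import *
st();crop('side',200,200,220,180,3,'c8.png')
plan(.531,-.113,.16,-92.2)"
```

```text
clock: 6.22
position: [0.464, -0.3347, 0.3062]
ee_rot: [3.14, -0.003, 0.005]
force: [0.5, 0.1, -2.4]
width: 0.127
t6.22 grasp [ 0.4645 -0.335   0.1472] psi -90.1 tilt [ 0.003 -0.002] F [ 0.5  0.1 -2.4] tq [0.01 0.19 0.03] w 0.127 (11.7mm) q [-0.09  0.59  0.93  1.87 -0.58  0.96 -0.47]
shift [66.8, -221.4, -13.9] rot [0.0006, -0.0018, 0.0364] min rows 3.7
```

View pics/c8.png

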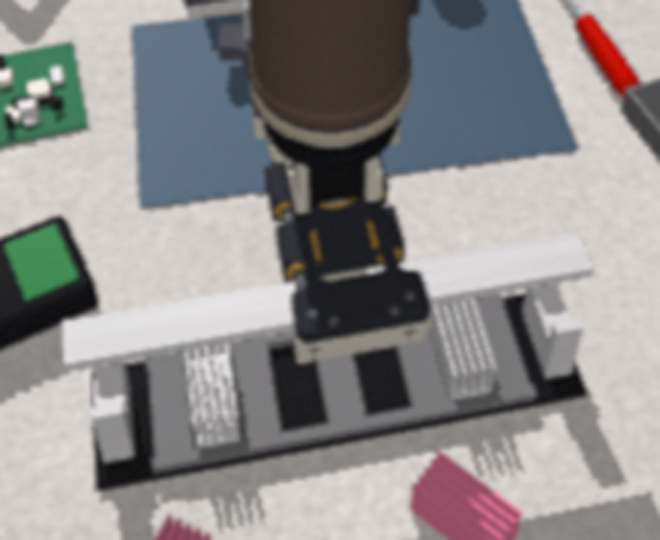

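```bash
python3 -m pendant '[[[20,-62,-14,0,0,0.01,1],[40,-120,-14,0,0,0.02,1],[56,-175,-14,0,0,0.03,1],[64,-203,-14,0,0,0.036,1],[66.5,-212,-14,0,0,0.036,1],[66.5,-212,-14,0,0,0.036,1],[66.5,-212,-14,0,0,0.036,1]]]' 35
python3 -c "
from h import *
st()
plan(.531,-.122,.0395,-92.2);crop('side',180,130,260,200,3,'c9.png');crop('wrist',0,0,640,400,1,'w3.png')"
```

```text
clock: 7.15
position: [0.53, -0.1241, 0.3183]
ee_rot: [3.14, -0.064, 0.0]
force: [0.4, 0.3, -1.9]
width: 0.13
t7.15 grasp [ 0.53   -0.1242  0.1593] psi -92.3 tilt [ 0.    -0.001] F [ 0.4  0.3 -1.9] tq [-0.06  0.17  0.01] w 0.130 (12.0mm) q [-0.55  0.56  1.01  1.93 -0.57  0.97 -0.89]
shift [0.9, -2.2, 119.8] rot [0.0007, -0.0001, -0.0023] min rows 1.9
```

View pics/c9.png

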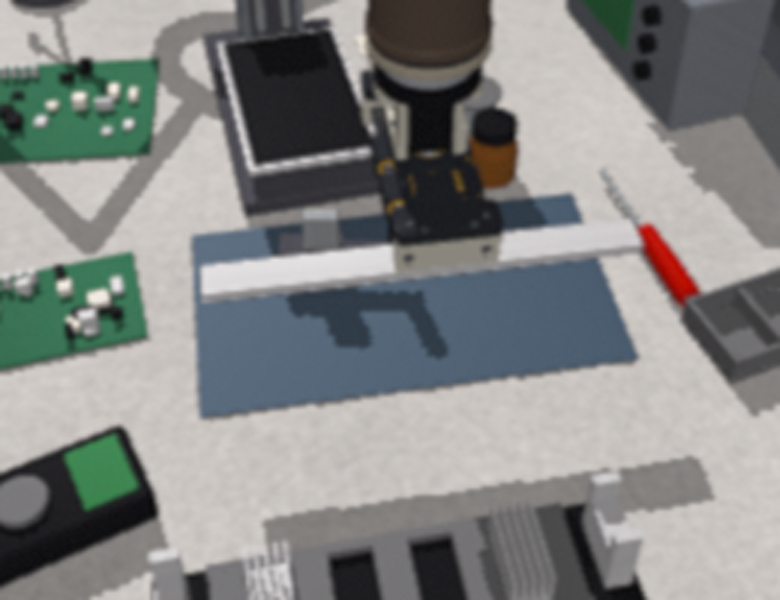

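View pics/w3.png

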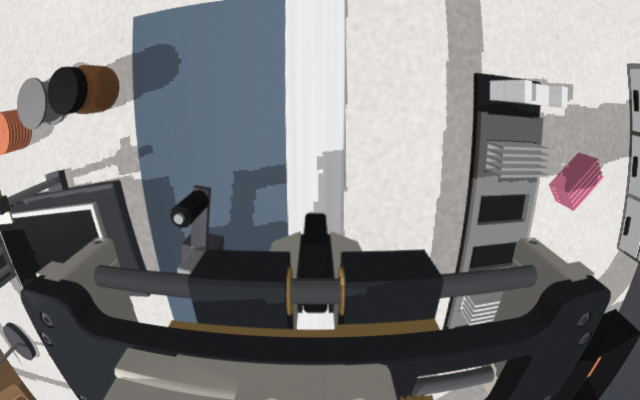

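The bar hangs level over the front strip of the mat and clear of the crank. I'll lower it.

```bash
python3 -m pendant '[[[1,-2.2,45,0,0,0,1],[1,-2.2,80,0,0,0,1],[1,-2.2,100,0,0,0,1],[1,-2.2,110,0,0,0,1],[1,-2.2,114,0,0,0,1],[1,-2.2,116,0,0,0,1],[1,-2.2,116,0,0,0,1]]]' 35
python3 -c "
from h import *
st()"
```

```text
clock: 8.12
position: [0.5319, -0.1202, 0.2028]
ee_rot: [-3.141, 0.06, -0.002]
force: [0.1, 0.7, -2.1]
width: 0.127
t8.12 grasp [ 0.5321 -0.1202  0.0438] psi -92.2 tilt [ 0.001 -0.   ] F [ 0.1  0.7 -2.1] tq [-0.03  0.17 -0.  ] w 0.127 (11.7mm) q [-0.43  0.71  0.83  2.01 -0.76  0.76 -0.75]
```

```bash
python3 -m pendant '[[[0,0,2,0,0,0,1],[0,0,3.5,0,0,0,1],[0,0,4.5,0,0,0,1],[0,0,4.5,0,0,0,1]]]' 35
python3 -c "
from h import *
st()"
```

```text
clock: 8.62
position: [0.5317, -0.1202, 0.1982]
ee_rot: [-3.14, 0.06, -0.0]
force: [-1.3, 2.0, 6.1]
width: 0.13
t8.62 grasp [ 0.5317 -0.1201  0.0392] psi -92.2 tilt [0.    0.001] F [-1.3  2.   6.1] tq [ 0.25  0.63 -0.05] w 0.130 (11.9mm) q [-0.43  0.71  0.82  2.02 -0.77  0.75 -0.74]
```

```bash
python3 -m pendant '[[[0,0,0,0,0,0,0],[0,0,0,0,0,0,0],[0,0,0,0,0,0,0],[0,0,0,0,0,0,0],[0,0,0,0,0,0,0],[0,0,-30,0,0,0,0],[0,0,-80,0,0,0,-0.5],[0,0,-140,0,0,0,-1],[0,0,-190,0,0,0,-1],[0,0,-190,0,0,0,-1]]]' 35
python3 -c "
from h import *
st();crop('side',180,130,260,200,3,'c10.png')
plan(.556,-.3355,.20,-30)"
```

```text
clock: 9.88
position: [0.5324, -0.1211, 0.3912]
ee_rot: [3.141, -0.06, 0.01]
force: [0.2, 0.6, 0.3]
width: 0.885
t9.88 grasp [ 0.5334 -0.1212  0.2322] psi -92.2 tilt [ 0.006 -0.   ] F [0.2 0.6 0.3] tq [-0.04  0.14  0.02] w 0.885 (81.4mm) q [-0.63  0.48  1.09  1.84 -0.48  1.11 -0.97]
shift [32.1, 214.1, 30.1] rot [0.0012, -0.003, -1.085] min rows 5.8
```

View pics/c10.png

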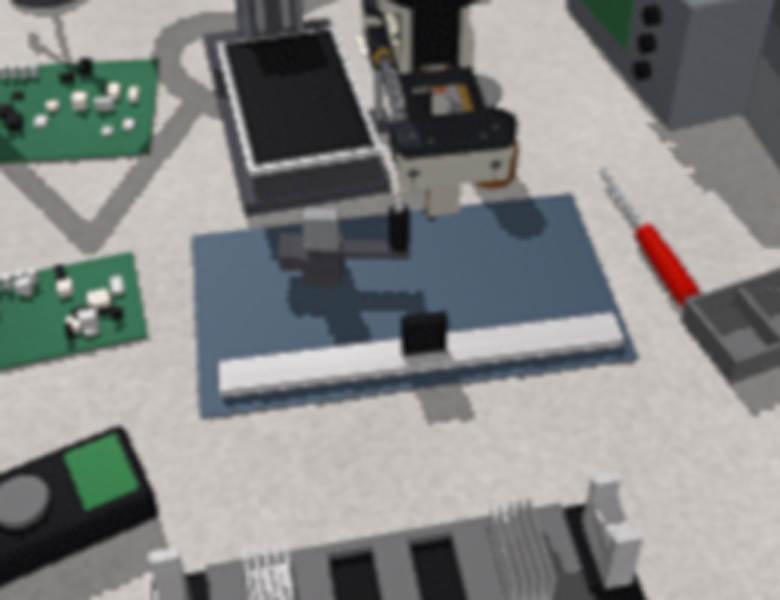

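The bar lies flat inside the mat, from (220,378) to (625,330) in the crop. Now I'll go above the far sink.

```bash
python3 -c "
from h import *
plan(.55,-.335,.20,0)"
python3 -m pendant '[[[30,214,30,0,0,-1.609,-0.3],[30,214,30,0,0,-1.609,-0.3],[30,214,30,0,0,-1.609,-0.3],[30,214,30,0,0,-1.609,-0.3],[30,214,30,0,0,-1.609,-0.3],[30,214,30,0,0,-1.609,-0.3],[30,214,30,0,0,-1.609,-0.3],[30,214,30,0,0,-1.609,-0.3],[30,214,30,0,0,-1.609,-0.3],[30,214,30,0,0,-1.609,-0.3],[30,214,30,0,0,-1.609,-0.3]]]' 35
python3 -c "
from h import *
st();crop('wrist',0,0,640,400,1,'w4.png');crop('side',180,150,260,200,3,'c11.png')"
```

```text
shift [26.1, 213.8, 30.1] rot [0.002, -0.0028, -1.6086] min rows 8.6
clock: 11.3
position: [0.5533, -0.335, 0.3568]
ee_rot: [-2.223, -2.217, 0.0]
force: [0.8, -0.5, 0.6]
width: 0.649
t11.30 grasp [ 0.5531 -0.3349  0.1978] psi -0.2 tilt [-0.001  0.001] F [ 0.8 -0.5  0.6] tq [-0.09  0.03 -0.05] w 0.649 (59.7mm) q [ 0.12  0.54  0.53  1.61 -0.3   1.07  0.73]
```

View pics/w4.png

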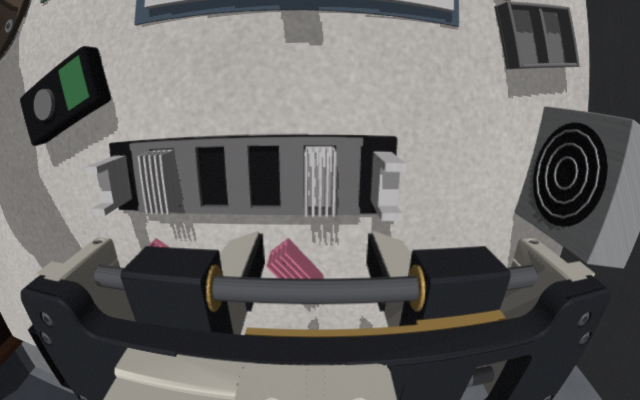

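View pics/c11.png

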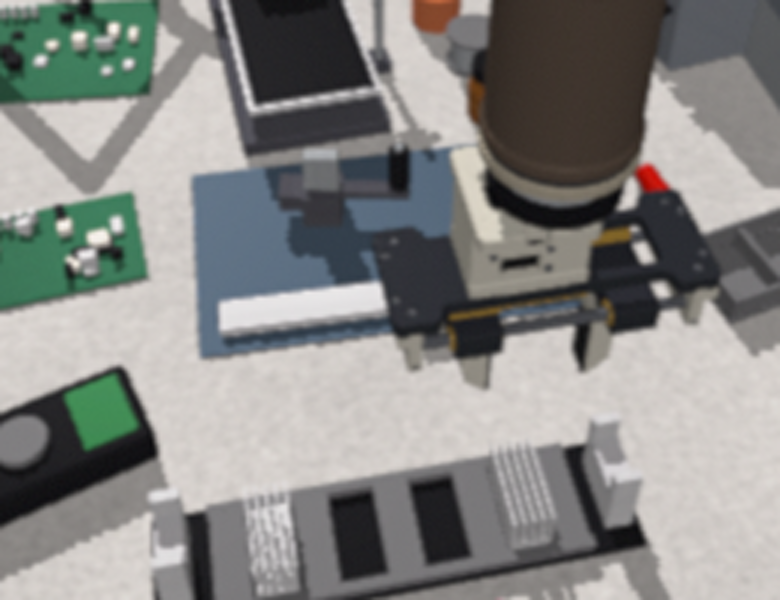

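```bash
python3 - <<'E'
from h import *
crop("",270,130,80,100,7,"c12.png",cv2.imread("pics/w4.png"))
E
```

```text
(no output)
```

View pics/c12.png

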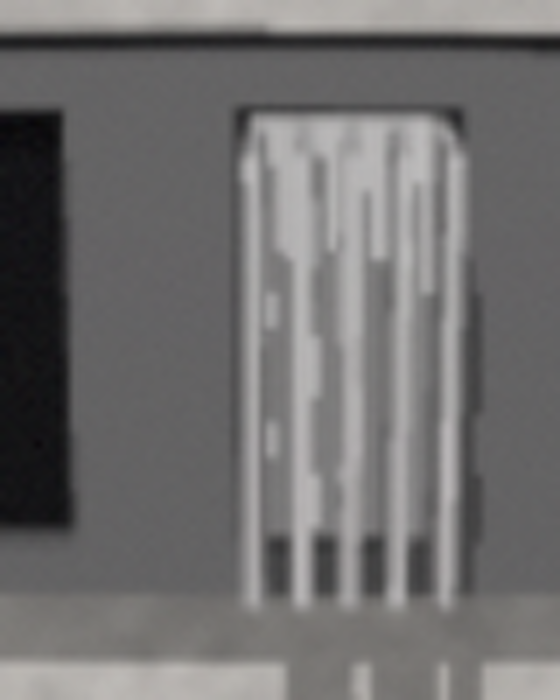

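```bash
python3 - <<'E'
from h import *
s=arm.observe()
A=lambda u,v,z:atz("wrist",(u,v),z,s).round(4)
print(A(304.3,187,.046),A(335.7,187,.046),A(305.3,216.4,.046),A(334.3,216.4,.046),A(319,151.4,.046))
plan(.5555,-.3355,.039,0)
E
```

```text
[ 0.5421 -0.3371  0.046 ] [ 0.5729 -0.3372  0.046 ] [ 0.5427 -0.3681  0.046 ] [ 0.5721 -0.3681  0.046 ] [ 0.5565 -0.3019  0.046 ]
shift [-0.5, 2.2, 159.2] rot [-0.0007, -0.0003, -0.0017] min rows 2.5
```

```bash
python3 -m pendant '[[[-0.5,3.5,60,0,0,0,-0.3],[-0.5,3.5,110,0,0,0,-0.3],[-0.5,3.5,140,0,0,0,-0.3],[-0.5,3.5,155,0,0,0,-0.3],[-0.5,3.5,159,0,0,0,-0.3],[-0.5,3.5,159,0,0,0,-0.3],[-0.5,3.5,159,0,0,0,1],[-0.5,3.5,159,0,0,0,1],[-0.5,3.5,159,0,0,0,1],[-0.5,3.5,159,0,0,0,1],[-0.5,3.5,159,0,0,0,1],[-0.5,3.5,159,0,0,0,1],[-0.5,3.5,159,0,0,0,1],[-0.5,3.5,159,0,0,0,1]]]' 30
python3 -c "
from h import *
st()"
```

```text
clock: 13.15
position: [0.5571, -0.3357, 0.199]
ee_rot: [2.221, 2.221, 0.0]
force: [-0.7, 1.6, 4.2]
width: 0.329
t13.15 grasp [ 0.5571 -0.3357  0.04  ] psi -0.0 tilt [ 0. -0.] F [-0.7  1.6  4.2] tq [0.12 0.22 0.02] w 0.329 (30.2mm) q [ 0.18  0.72  0.43  1.72 -0.41  0.78  0.81]
```

Gripped at 30 mm. I'll lift it and carry it to the deck.

```bash
python3 -m pendant '[[[0,0,-10,0,0,0,1],[0,0,-30,0,0,0,1],[0,0,-80,0,0,0,1],[0,0,-140,0,0,0,1],[0,0,-180,0,0,0,1],[0,0,-180,0,0,0,1]]]' 30
python3 -c "
from h import *
st();plan(.4555,.10,.21,3)"
```

```text
clock: 13.9
position: [0.5572, -0.3367, 0.3838]
ee_rot: [2.217, 2.216, 0.004]
force: [-0.7, -0.2, -2.2]
width: 0.324
t13.90 grasp [ 0.5583 -0.3372  0.2248] psi -0.0 tilt [ 0.007 -0.003] F [-0.7 -0.2 -2.2] tq [-0.06  0.07 -0.01] w 0.324 (29.8mm) q [ 0.11  0.53  0.54  1.57 -0.29  1.12  0.72]
shift [436.7, -102.0, 12.6] rot [0.0067, 0.0036, -0.0529] min rows 7.2
```

```bash
python3 -m pendant '[[[437,-102,12,0.003,0.002,-0.053,1],[437,-102,12,0.003,0.002,-0.053,1],[437,-102,12,0.003,0.002,-0.053,1],[437,-102,12,0.003,0.002,-0.053,1],[437,-102,12,0.003,0.002,-0.053,1],[437,-102,12,0.003,0.002,-0.053,1],[437,-102,12,0.003,0.002,-0.053,1],[437,-102,12,0.003,0.002,-0.053,1],[437,-102,12,0.003,0.002,-0.053,1],[437,-102,12,0.003,0.002,-0.053,1]]]' 30
python3 -c "
from h import *
st();crop('wrist',0,0,640,400,1,'w5.png')"
```

```text
clock: 15.15
position: [0.4552, 0.0996, 0.3667]
ee_rot: [-2.163, -2.275, 0.002]
force: [-0.7, -0.2, -1.0]
width: 0.325
t15.15 grasp [0.4548 0.0998 0.2077] psi 2.9 tilt [-0.003  0.001] F [-0.7 -0.2 -1. ] tq [-0.15  0.02 -0.01] w 0.325 (29.9mm) q [-0.69  0.22  0.43  2.02 -0.12  0.92 -0.14]
```

View pics/w5.png

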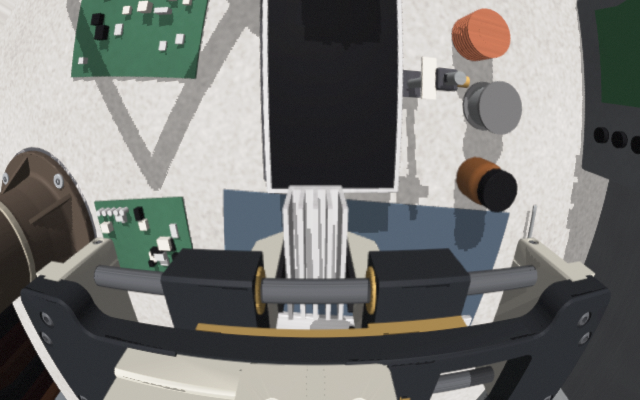

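The sink is in hand. The deck's near corners are at (269,189) and (398,190), and the pointer plate is at (429,78).

```bash
python3 - <<'E'
from h import *
s=arm.observe()
A=lambda u,v,z:atz("wrist",(u,v),z,s).round(4)
print(A(269,189,.06),A(398,190,.06),A(261,10,.06),A(397,5,.06))
c=(A(269,189,.06)+A(398,190,.06))/2; ps=np.radians(2.9)
print("near mid",c,"center",c[:2]+.11*np.array([-np.sin(ps),np.cos(ps)]))
E
```

```text
[0.4092 0.0948 0.06  ] [0.536  0.1003 0.06  ] [0.3958 0.2666 0.06  ] [0.5213 0.2803 0.06  ]
near mid [0.4726  0.09755 0.06   ] center [0.46703478 0.20740913]
```

```bash
python3 -c "
from h import *
plan(.4578,.146,.093,3.6)"
python3 -m pendant '[[[20,3,30,0,0,-0.012,1],[46,2.5,60,0,0,-0.012,1],[46,2.5,85,0,0,-0.012,1],[46,2.5,100,0,0,-0.012,1],[46,2.5,108,0,0,-0.012,1],[46,2.5,111,0,0,-0.012,1],[46,2.5,111,0,0,-0.012,1]]]' 30
python3 -c "
from h import *
st();plan(.4578,.146,.092,3.6)"
```

```text
shift [46.1, 5.1, 114.8] rot [-0.0029, -0.0015, -0.013] min rows 2.0
clock: 16.08
position: [0.455, 0.1474, 0.2562]
ee_rot: [-2.147, -2.289, -0.0]
force: [-0.4, -0.4, -2.1]
width: 0.322
t16.07 grasp [0.4546 0.1478 0.0972] psi 3.7 tilt [-0.002  0.002] F [-0.4 -0.4 -2.1] tq [-0.06 -0.   -0.03] w 0.322 (29.7mm) q [-0.7   0.41  0.35  2.11 -0.23  0.66 -0.12]
shift [-1.6, 2.7, 5.2] rot [-0.0022, -0.0024, 0.0015] min rows 0.1
```

```bash
python3 -m pendant '[[[0,1,2,0,0,0,1],[0,1,4,0,0,0,1],[0,1,5,0,0,0,1],[0,1,5.5,0,0,0,1],[0,1,5.5,0,0,0,1]]]' 30
python3 -c "
from h import *
st()"
```

```text
clock: 16.7
position: [0.4557, 0.1478, 0.251]
ee_rot: [-2.145, -2.29, -0.0]
force: [-4.6, 0.3, 11.0]
width: 0.328
t16.70 grasp [0.4553 0.1482 0.092 ] psi 3.7 tilt [-0.003  0.003] F [-4.6  0.3 11. ] tq [-0.4   0.75 -0.04] w 0.328 (30.2mm) q [-0.69  0.42  0.35  2.11 -0.24  0.65 -0.12]
```

```bash
python3 -m pendant '[[[0,1,4.5,0,0,0,0],[0,1,4.5,0,0,0,0],[0,1,4.5,0,0,0,0],[0,1,4.5,0,0,0,0],[0,1,-20,0,0,0,0],[0,1,-70,0,0,0,0],[0,1,-120,0,0,0,-0.3],[0,1,-120,0,0,0,-0.3]]]' 30
python3 -c "
from h import *
st();crop('side',180,60,220,170,3,'c13.png');crop('wrist',0,0,640,400,1,'w6.png')
plan(.3766,-.3355,.21,0)"
```

```text
clock: 17.7
position: [0.4582, 0.1477, 0.3738]
ee_rot: [-2.147, -2.291, -0.01]
force: [0.1, 0.2, 0.0]
width: 0.641
t17.70 grasp [0.4587 0.1485 0.2148] psi 3.7 tilt [0.003 0.005] F [0.1 0.2 0. ] tq [-0.07  0.02  0.01] w 0.641 (59.0mm) q [-0.77  0.24  0.42  1.98 -0.12  0.94 -0.22]
shift [-476.8, -111.6, 0.4] rot [-0.0022, -0.0028, 0.0652] min rows 7.8
```

View pics/c13.png

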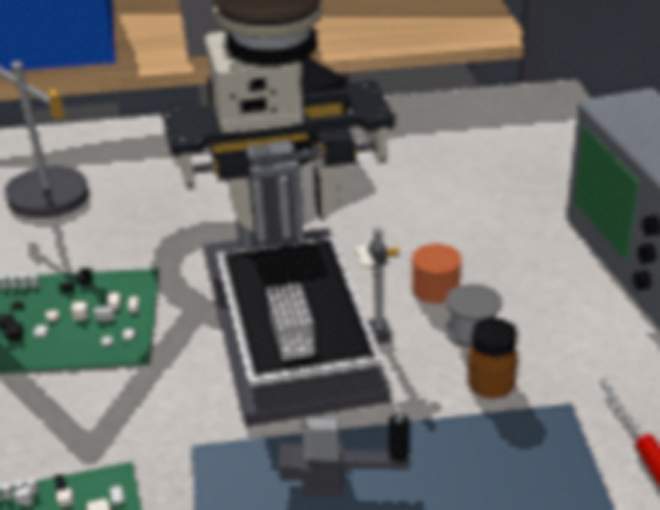

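View pics/w6.png

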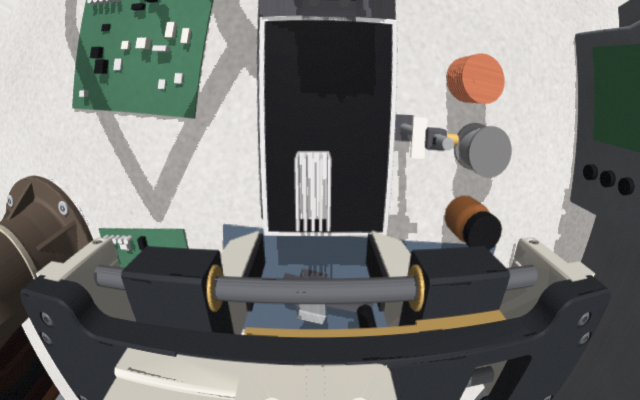

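The first sink stands upright on the deck at (312,190). On to the second.

```bash
python3 -m pendant '[[[-477,-110,0,0,0,0.065,-0.3],[-477,-110,0,0,0,0.065,-0.3],[-477,-110,0,0,0,0.065,-0.3],[-477,-110,0,0,0,0.065,-0.3],[-477,-110,0,0,0,0.065,-0.3],[-477,-110,0,0,0,0.065,-0.3],[-477,-110,0,0,0,0.065,-0.3],[-477,-110,0,0,0,0.065,-0.3],[-477,-110,0,0,0,0.065,-0.3],[-477,-110,0,0,0,0.065,-0.3],[-477,-110,0,0,0,0.065,-0.3]]]' 30
python3 -c "
from h import *
st();crop('wrist',0,0,640,400,1,'w7.png');crop('',250,130,120,110,6,'c14.png',cv2.imread('pics/w7.png'))"
```

```text
clock: 19.18
position: [0.3787, -0.3341, 0.369]
ee_rot: [-2.215, -2.22, 0.001]
force: [-0.4, 0.2, 0.1]
width: 0.652
t19.18 grasp [ 0.3781 -0.3336  0.21  ] psi 0.1 tilt [-0.004  0.003] F [-0.4  0.2  0.1] tq [-0.16  0.03 -0.02] w 0.652 (60.0mm) q [ 0.07  0.32  0.71  1.95 -0.25  0.97  0.9 ]
```

View pics/w7.png

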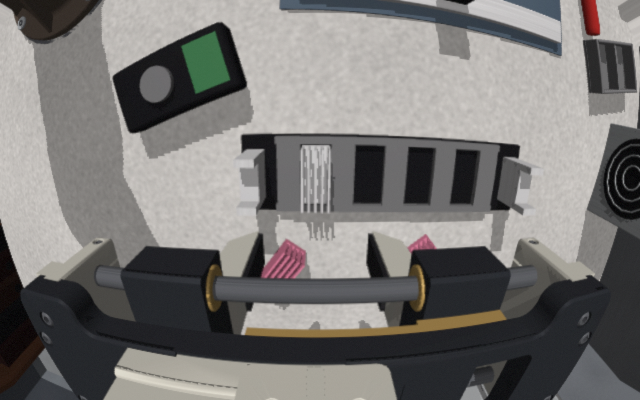

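View pics/c14.png

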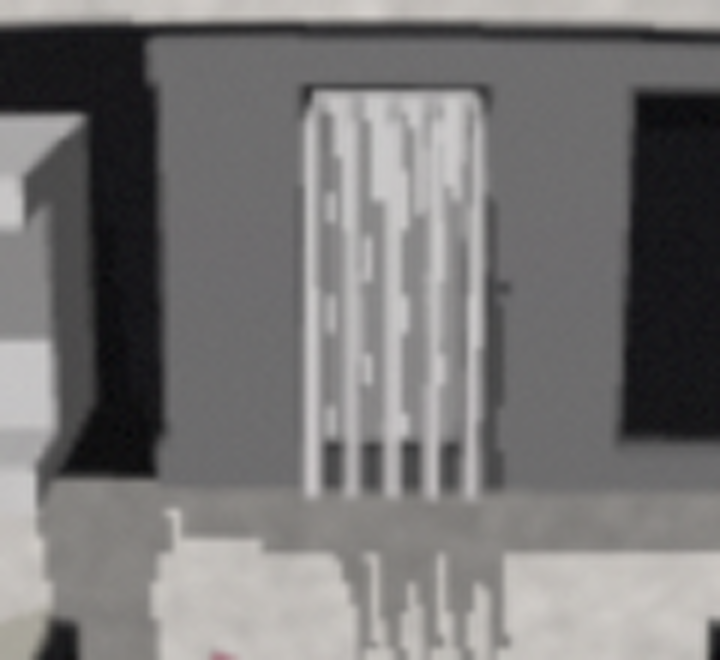

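Second sink: fin tops at u≈300.5–330.5, v≈149–213. It is still in its pocket.

```bash
python3 - <<'E'
from h import *
s=arm.observe()
A=lambda u,v,z:atz("wrist",(u,v),z,s).round(4)
print(A(300.6,190,.046),A(330.8,190,.046),A(300.6,212.8,.046),A(330,212.8,.046),A(316,148.5,.046))
plan(.377,-.3355,.039,0)
E
```

```text
[ 0.3623 -0.3422  0.046 ] [ 0.3932 -0.342   0.046 ] [ 0.362  -0.3671  0.046 ] [ 0.3928 -0.367   0.046 ] [ 0.378  -0.2993  0.046 ]
shift [-1.8, -1.2, 171.2] rot [-0.0035, -0.003, 0.0023] min rows 2.7
```

```bash
python3 -m pendant '[[[-1.5,-0.6,60,-0.003,-0.003,0,-0.3],[-1.5,-0.6,115,-0.003,-0.003,0,-0.3],[-1.5,-0.6,150,-0.003,-0.003,0,-0.3],[-1.5,-0.6,166,-0.003,-0.003,0,-0.3],[-1.5,-0.6,171,-0.003,-0.003,0,-0.3],[-1.5,-0.6,171,-0.003,-0.003,0,-0.3],[-1.5,-0.6,171,-0.003,-0.003,0,1],[-1.5,-0.6,171,-0.003,-0.003,0,1],[-1.5,-0.6,171,-0.003,-0.003,0,1],[-1.5,-0.6,171,-0.003,-0.003,0,1],[-1.5,-0.6,171,-0.003,-0.003,0,1],[-1.5,-0.6,171,-0.003,-0.003,0,1],[-1.5,-0.6,171,-0.003,-0.003,0,1],[-1.5,-0.6,171,-0.003,-0.003,0,1]]]' 30
python3 -c "
from h import *
st()"
```

```text
clock: 20.98
position: [0.3772, -0.3368, 0.1989]
ee_rot: [2.221, 2.221, -0.001]
force: [-0.6, 1.3, 5.3]
width: 0.328
t20.98 grasp [ 0.3773 -0.337   0.0399] psi -0.0 tilt [ 0.    -0.001] F [-0.6  1.3  5.3] tq [0.13 0.16 0.04] w 0.328 (30.2mm) q [ 0.25  0.57  0.52  2.1  -0.5   0.59  1.12]
```

```bash
python3 -m pendant '[[[0,0,-10,0,0,0,1],[0,0,-30,0,0,0,1],[0,0,-80,0,0,0,1],[0,0,-140,0,0,0,1],[0,0,-175,0,0,0,1],[0,0,-175,0,0,0,1]]]' 30
python3 -c "
from h import *
st();plan(.4525,.2305,.21,3.6)"
```

```text
clock: 21.72
position: [0.3773, -0.3373, 0.3764]
ee_rot: [2.218, 2.217, 0.001]
force: [0.1, -0.6, -1.0]
width: 0.327
t21.73 grasp [ 0.378  -0.3378  0.2174] psi -0.0 tilt [ 0.005 -0.003] F [ 0.1 -0.6 -1. ] tq [-0.08  0.04  0.01] w 0.327 (30.1mm) q [ 0.05  0.31  0.74  1.94 -0.25  0.98  0.91]
shift [567.8, 75.1, 5.8] rot [0.0045, 0.0035, -0.063] min rows 9.2
```

```bash
python3 -m pendant '[[[568,75,5,0,0,-0.063,1],[568,75,5,0,0,-0.063,1],[568,75,5,0,0,-0.063,1],[568,75,5,0,0,-0.063,1],[568,75,5,0,0,-0.063,1],[568,75,5,0,0,-0.063,1],[568,75,5,0,0,-0.063,1],[568,75,5,0,0,-0.063,1],[568,75,5,0,0,-0.063,1],[568,75,5,0,0,-0.063,1],[568,75,5,0,0,-0.063,1],[568,75,5,0,0,-0.063,1],[568,75,5,0,0,-0.063,1]]]' 30
python3 -c "
from h import *
st();crop('wrist',0,0,640,400,1,'w8.png');crop('side',180,60,220,170,3,'c15.png');plan(.4525,.2305,.097,3.6)"
```

```text
clock: 23.35
position: [0.4523, 0.2298, 0.3681]
ee_rot: [2.153, 2.287, -0.002]
force: [0.3, -1.0, -0.7]
width: 0.328
t23.35 grasp [0.4522 0.2296 0.2091] psi 3.5 tilt [-0.    -0.001] F [ 0.3 -1.  -0.7] tq [-0.13  0.06  0.02] w 0.328 (30.2mm) q [-0.91  0.29  0.43  1.93 -0.14  0.95 -0.36]
shift [0.3, 0.3, 112.2] rot [0.0, 0.0009, -0.0016] min rows 1.8
```

View pics/w8.png

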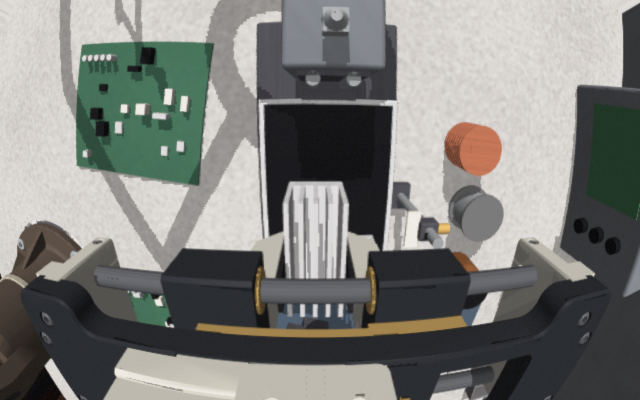

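View pics/c15.png

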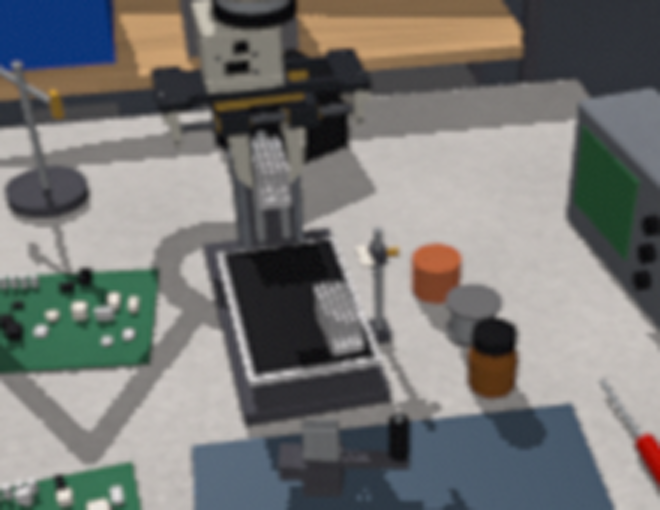

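The first sink was knocked about 3 cm toward +x and still stands on the deck at (338,315) in the crop. I'll set the second one down further to −x, clear of the gauge post, and then fix the first.

```bash
python3 -m pendant '[[[0,-6,30,0,0,0,1],[0,-13,60,0,0,0,1],[0,-13,85,0,0,0,1],[0,-13,100,0,0,0,1],[0,-13,108,0,0,0,1],[0,-13,111,0,0,0,1],[0,-13,111,0,0,0,1]]]' 30
python3 -c "
from h import *
st();plan(.4395,.230,.092,3.6)"
```

```text
clock: 24.32
position: [0.4394, 0.2305, 0.2574]
ee_rot: [2.15, 2.289, -0.0]
force: [-0.7, -0.4, -1.5]
width: 0.325
t24.32 grasp [0.4395 0.2304 0.0984] psi 3.6 tilt [ 0.001 -0.001] F [-0.7 -0.4 -1.5] tq [-0.11  0.04  0.04] w 0.325 (29.9mm) q [-0.87  0.43  0.37  2.07 -0.24  0.68 -0.29]
shift [-0.5, 0.0, 6.4] rot [0.0005, 0.0006, -0.0] min rows 0.1
```

```bash
python3 -m pendant '[[[0,0,2,0,0,0,1],[0,0,4,0,0,0,1],[0,0,5.5,0,0,0,1],[0,0,6.2,0,0,0,1],[0,0,6.2,0,0,0,1]]]' 30
python3 -c "
from h import *
st()"
```

```text
clock: 24.95
position: [0.4391, 0.2305, 0.2509]
ee_rot: [2.15, 2.29, -0.001]
force: [-0.8, -0.2, 1.4]
width: 0.324
t24.95 grasp [0.4391 0.2303 0.0919] psi 3.6 tilt [-0.    -0.001] F [-0.8 -0.2  1.4] tq [-0.16  0.24  0.03] w 0.324 (29.8mm) q [-0.86  0.44  0.36  2.08 -0.24  0.67 -0.28]
```

```bash
python3 -m pendant '[[[0,0,0.5,0,0,0,0.9],[0,0,0.5,0,0,0,0],[0,0,0.5,0,0,0,0],[0,0,0.5,0,0,0,0],[0,0,0.5,0,0,0,0],[0,0,-20,0,0,0,0],[0,0,-70,0,0,0,0],[0,0,-125,0,0,0,-0.3],[-85,5,-125,0,0,0,-0.3],[-85,5,-125,0,0,0,-0.3],[-85,5,-125,0,0,0,-0.3]]]' 30
python3 -c "
from h import *
st();crop('wrist',0,0,640,400,1,'w9.png');crop('',230,80,170,150,4,'c16.png',cv2.imread('pics/w9.png'))"
```

```text
clock: 26.32
position: [0.4496, 0.1443, 0.3762]
ee_rot: [2.154, 2.286, -0.001]
force: [-0.8, 0.1, -0.3]
width: 0.651
t26.32 grasp [0.4497 0.1442 0.2172] psi 3.4 tilt [ 0.    -0.001] F [-0.8  0.1 -0.3] tq [-0.07  0.    0.04] w 0.651 (59.9mm) q [-0.82  0.22  0.48  2.   -0.12  0.95 -0.22]
```

View pics/w9.png

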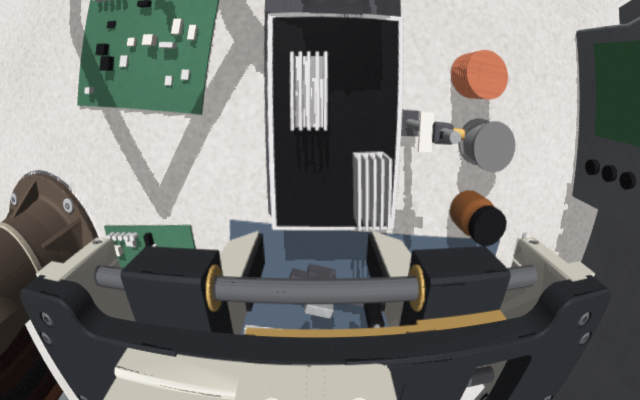

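View pics/c16.png

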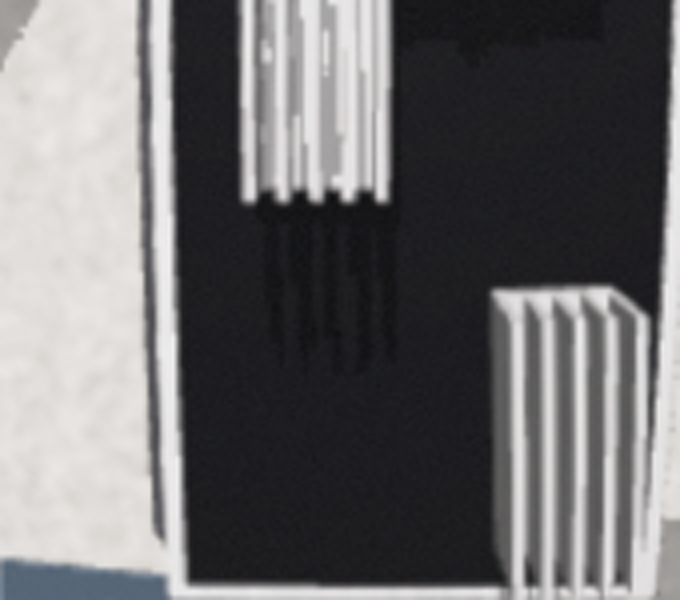

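```bash
python3 - <<'E'
from h import *
s=arm.observe()
A=lambda u,v,z:atz("wrist",(u,v),z,s).round(4)
for z in (.098,.06): print(A(230+510/4,80+450/4,z),A(230+644/4,80+450/4,z),A(230+580/4,230,z))
print("fintop ends",A(230+510/4,80+318/4,.098),A(230+646/4,80+318/4,.098),A(357.5,229,.098),A(387.5,229,.098))
print("deck", A(275,226.5,.06),A(395.5,229,.06))
print("bot front-left corner", A(230+495/4,80+300/4,.06+.004))
E
```

```text
[0.486  0.1505 0.098 ] [0.5163 0.1524 0.098 ] [0.5063 0.1154 0.098 ]
[0.4922 0.139  0.06  ] [0.5269 0.1411 0.06  ] [0.5155 0.0987 0.06  ]
fintop ends [0.4831 0.1798 0.098 ] [0.5129 0.1821 0.098 ] [0.4898 0.1156 0.098 ] [0.5181 0.117  0.098 ]
deck [0.41   0.0966 0.06  ] [0.5379 0.1009 0.06  ]
bot front-left corner [0.4842 0.1775 0.064 ]
```

Sink 1 is still upright and wholly on the deck, with about 17 mm margin to the edges, so I'll leave it. Next I'll look at the crank.

```bash
python3 -c "
from h import *
plan(.48,-.08,.22,30)"
```

```text
shift [-227.3, 16.6, -2.9] rot [-0.0001, 0.0006, -0.4621] min rows 3.6
```

```bash
python3 -m pendant '[[[-227,17,-3,0,0,-0.462,-0.3],[-227,17,-3,0,0,-0.462,-0.3],[-227,17,-3,0,0,-0.462,-0.3],[-227,17,-3,0,0,-0.462,-0.3],[-227,17,-3,0,0,-0.462,-0.3],[-227,17,-3,0,0,-0.462,-0.3],[-227,17,-3,0,0,-0.462,-0.3]]]' 30
python3 -c "
from h import *
st();crop('wrist',0,0,640,400,1,'w10.png');crop('',230,80,170,150,4,'c17.png',cv2.imread('pics/w10.png'))"
```

```text
clock: 27.25
position: [0.481, -0.0774, 0.3789]
ee_rot: [-1.565, -2.724, 0.001]
force: [0.1, 0.3, 0.0]
width: 0.651
t27.25 grasp [ 0.4809 -0.0775  0.2199] psi 30.3 tilt [-0.001 -0.   ] F [0.1 0.3 0. ] tq [-0.05  0.   -0.01] w 0.651 (59.9mm) q [-0.37  0.25  0.52  1.97 -0.15  0.97  0.75]
```

View pics/w10.png

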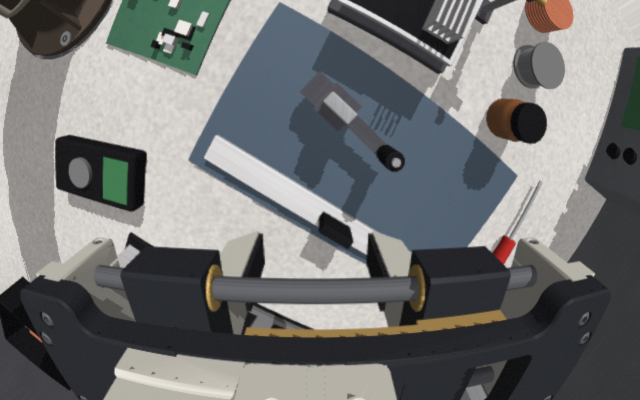

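View pics/c17.png

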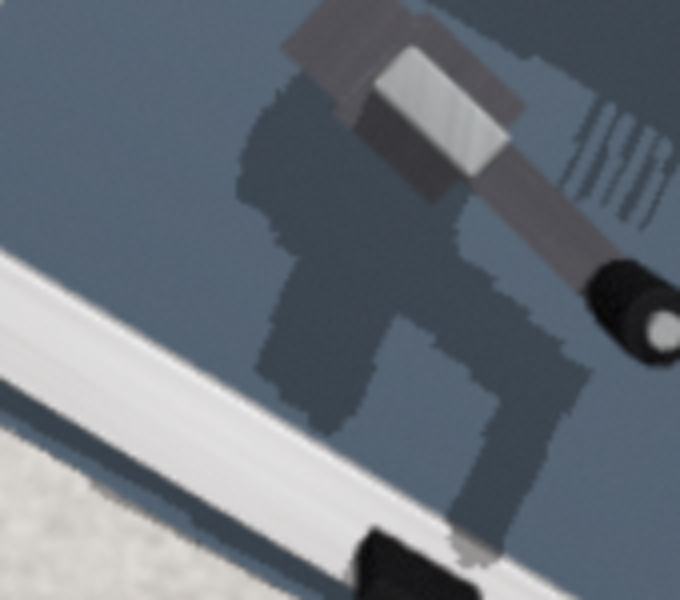

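```bash
python3 - <<'E'
from h import *
s=arm.observe()
A=lambda u,v,z:atz("wrist",(u,v),z,s).round(4)
k=lambda a,b:(230+a/4,80+b/4)
c=[A(*k(*p),.078) for p in [(412,46),(375,85),(472,177),(510,135)]]
print(c,np.mean(c,0))
d=c[2]+c[3]-c[0]-c[1];print(np.degrees(np.arctan2(d[1],d[0])))
h=A(*k(662,330),.085);print(h,h-np.mean(c,0),np.degrees(np.arctan2(*(h-np.mean(c,0))[1::-1])))
E
```

```text
[array([0.4489, 0.0078, 0.078 ]), array([ 0.4463, -0.0041,  0.078 ]), array([ 0.4757, -0.0108,  0.078 ]), array([0.4782, 0.0019, 0.078 ])] [ 0.462275 -0.0013    0.078   ]
-12.114753276588734
[ 0.5309 -0.0175  0.085 ] [ 0.068625 -0.0162    0.007   ] -13.282395134855705
```

```bash
python3 -c "
from h import *
plan(.4623,-.0013,.15,77.3)"
```

```text
shift [75.3, 22.3, 69.9] rot [-0.0007, -0.0, -0.8211] min rows 4.4
```

```bash
python3 -m pendant '[[[75,22,70,0,0,-0.821,-0.3],[75,22,70,0,0,-0.821,-0.3],[75,22,70,0,0,-0.821,-0.3],[75,22,70,0,0,-0.821,-0.3],[75,22,70,0,0,-0.821,-0.3],[75,22,70,0,0,-0.821,-0.3],[75,22,70,0,0,-0.821,-0.3]]]' 30
python3 -c "
from h import *
st();crop('wrist',0,0,640,400,1,'w11.png');crop('side',220,130,170,130,4,'c18.png');plan(.4623,-.0013,.060,77.3)"
```

```text
clock: 28.18
position: [0.4622, -0.0029, 0.3091]
ee_rot: [0.354, 3.122, -0.001]
force: [-0.2, -0.9, 0.5]
width: 0.653
t28.18 grasp [ 0.4622 -0.0031  0.1501] psi 77.1 tilt [-0.    -0.001] F [-0.2 -0.9  0.5] tq [0.01 0.02 0.02] w 0.653 (60.0mm) q [-0.34  0.29  0.28  2.09 -0.11  0.77  1.36]
shift [0.4, 2.0, 90.1] rot [-0.001, 0.0002, -0.0038] min rows 1.4
```

View pics/w11.png

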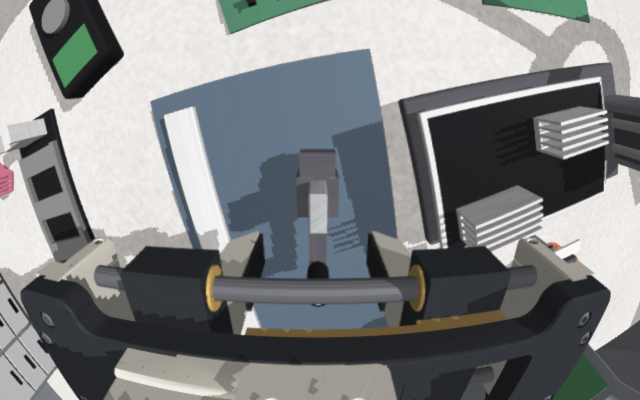

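View pics/c18.png

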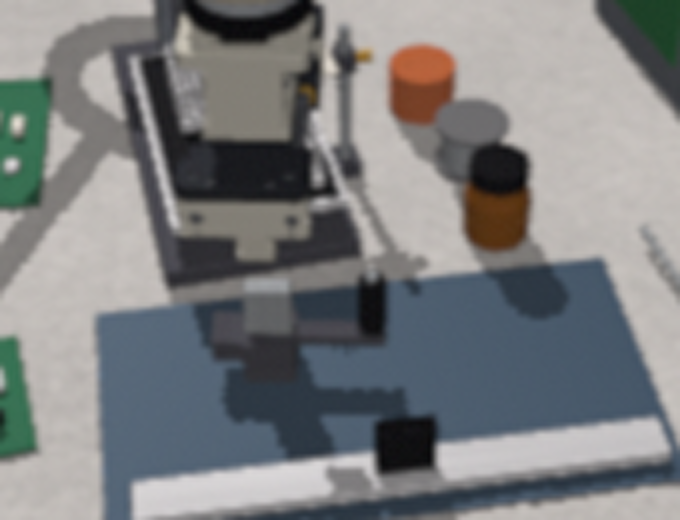

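The crank is aligned with the hand: block at (318,210), handle at (318,280). Descending.

```bash
python3 -m pendant '[[[0.4,1.5,40,0,0,0,-0.3],[0.4,1.5,70,0,0,0,-0.3],[0.4,1.5,85,0,0,0,-0.3],[0.4,1.5,89,0,0,0,-0.3],[0.4,1.5,89,0,0,0,-0.3],[0.4,1.5,89,0,0,0,1],[0.4,1.5,89,0,0,0,1],[0.4,1.5,89,0,0,0,1],[0.4,1.5,89,0,0,0,1],[0.4,1.5,89,0,0,0,1],[0.4,1.5,89,0,0,0,1],[0.4,1.5,89,0,0,0,1],[0.4,1.5,89,0,0,0,1],[0.4,1.5,89,0,0,0,1],[0.4,1.5,89,0,0,0,1]]]' 50
python3 -c "
from h import *
st()"
```

```text
clock: 30.15
position: [0.4621, -0.002, 0.22]
ee_rot: [-0.352, -3.122, 0.002]
force: [-0.4, 0.5, -2.5]
width: 0.148
t30.15 grasp [ 0.462  -0.0022  0.061 ] psi 77.1 tilt [-0.    -0.001] F [-0.4  0.5 -2.5] tq [ 0.3  -0.04  0.06] w 0.148 (13.6mm) q [-0.29  0.44  0.23  2.17 -0.19  0.55  1.43]
```

```bash
python3 -m pendant '[[[0,0,-15,0,0,0,1],[0,0,-50,0,0,0,1],[0,0,-105,0,0,0,1],[0,0,-160,0,0,0,1],[0,0,-210,0,0,0,1],[0,0,-212,0,0,0,1]]]' 50
python3 - <<'E'
from h import *
st()
crop("",280,0,120,90,6,"c19.png",cv2.imread("pics/w8.png"))
crop("scene",370,220,100,90,7,"c20.png")
crop("side",230,80,110,70,7,"c21.png")
E
```

```text
clock: 30.9
position: [0.4628, -0.0022, 0.4352]
ee_rot: [0.352, 3.116, 0.001]
force: [-0.1, 0.4, -4.1]
width: 0.154
t30.90 grasp [ 0.4638 -0.0022  0.2762] psi 77.1 tilt [0.006 0.   ] F [-0.1  0.4 -4.1] tq [ 0.02 -0.04  0.01] w 0.154 (14.2mm) q [-0.4   0.13  0.32  1.93 -0.05  1.08  1.29]
```

View pics/c19.png

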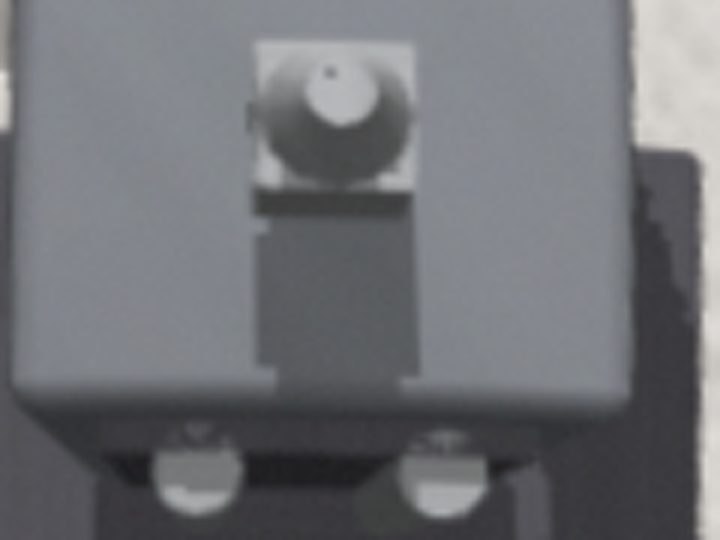

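View pics/c20.png

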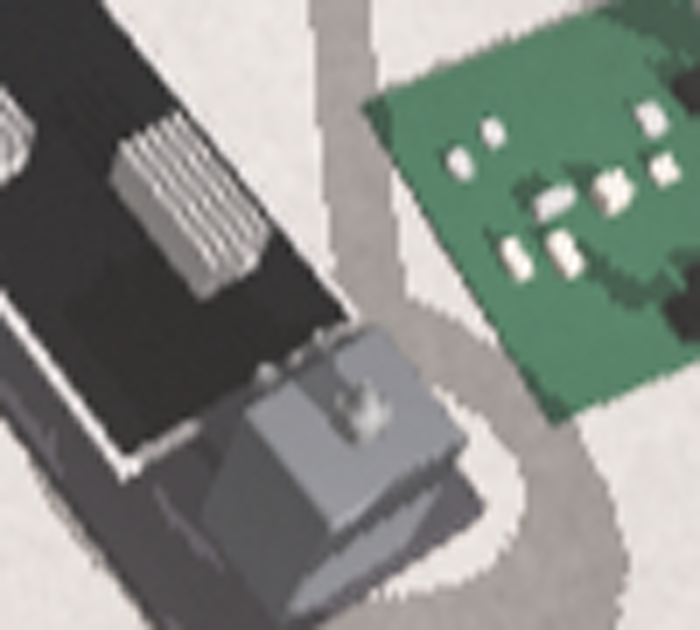

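View pics/c21.png

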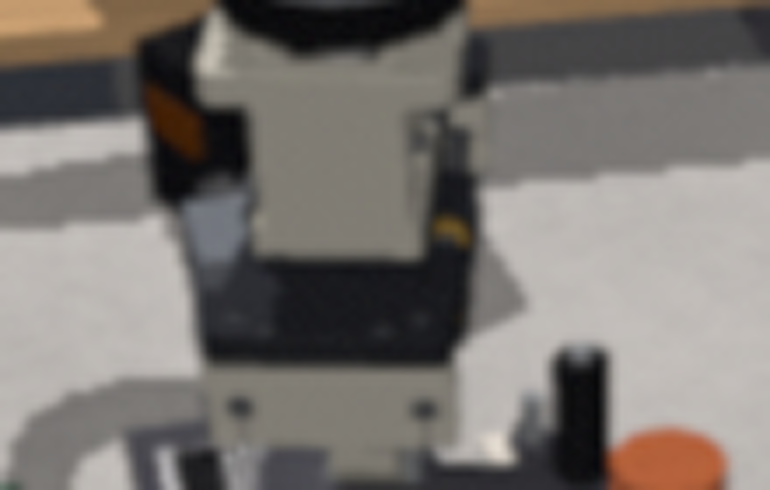

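```bash
python3 - <<'E'
from h import *
s8=dict(position=np.array([.4523,.2298,.3681]),ee_rot=np.array([2.153,2.287,-.002]))
A=lambda u,v,z:atz("wrist",(u,v),z,s8).round(4)
k=lambda a,b:(280+a/6,b/6)
print(A(*k(342,88),.167),[A(*k(*p),.158) for p in [(255,42),(415,42),(413,192),(255,192)]],A(*k(334.5,117),.158))
print("column front top", A(*k(15,385),.142),A(*k(628,400),.142))
print("scene",atz("scene",(370+366/7,220+405/7),.163))
print(proj("scene",[.455,.364,.167]),proj("scene",[.455,.364,.142]))
E
```

```text
[0.4565 0.364  0.167 ] [array([0.4479, 0.3709, 0.158 ]), array([0.464 , 0.3723, 0.158 ]), array([0.4647, 0.3559, 0.158 ]), array([0.4489, 0.3546, 0.158 ])] [0.4564 0.3633 0.158 ]
column front top [0.4244 0.3349 0.142 ] [0.4914 0.3383 0.142 ]
scene [0.45650503 0.36690727 0.163     ]
[[422.39567097 276.17286104]] [[420.67307375 279.52475159]]
```

```bash
python3 -c "
from h import *
plan(.4564,.3635,.26,93.7)"
```

```text
shift [86.7, 355.1, 12.3] rot [-0.0009, -0.0002, -0.2894] min rows 5.9
```

```bash
python3 -m pendant '[[[86.7,355,12,0,0,-0.289,1],[86.7,355,12,0,0,-0.289,1],[86.7,355,12,0,0,-0.289,1],[86.7,355,12,0,0,-0.289,1],[86.7,355,12,0,0,-0.289,1],[86.7,355,12,0,0,-0.289,1],[86.7,355,12,0,0,-0.289,1],[86.7,355,12,0,0,-0.289,1],[86.7,355,12,0,0,-0.289,1]]]' 50
python3 - <<'E'
from h import *
st();plan(.4564,.3635,.235,93.7)
crop('wrist',0,0,640,400,1,'w12.png')
crop("scene",370,180,110,110,6,"c22.png")
crop("side",220,50,120,100,6,"c23.png")
E
```

```text
clock: 32.12
position: [0.4572, 0.3619, 0.4187]
ee_rot: [0.097, -3.139, 0.004]
force: [0.0, -0.6, -3.9]
width: 0.151
t32.12 grasp [0.457  0.3614 0.2597] psi 93.6 tilt [-0.001 -0.003] F [ 0.  -0.6 -3.9] tq [ 0.05 -0.01 -0.01] w 0.151 (13.9mm) q [-0.83  0.35  0.09  1.66 -0.03  1.13  0.9 ]
shift [0.7, 1.7, 24.7] rot [-0.0028, -0.0013, -0.0026] min rows 0.4
```

View pics/w12.png

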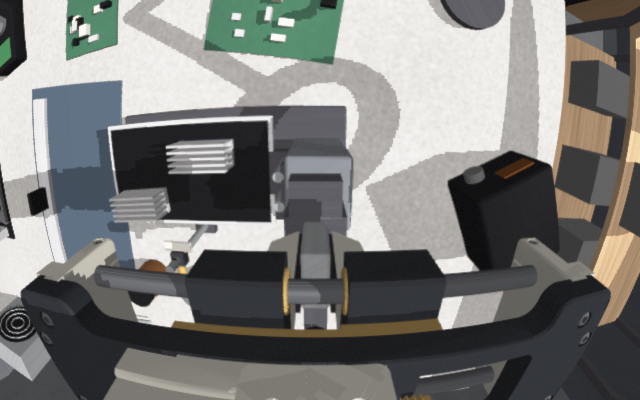

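View pics/c22.png

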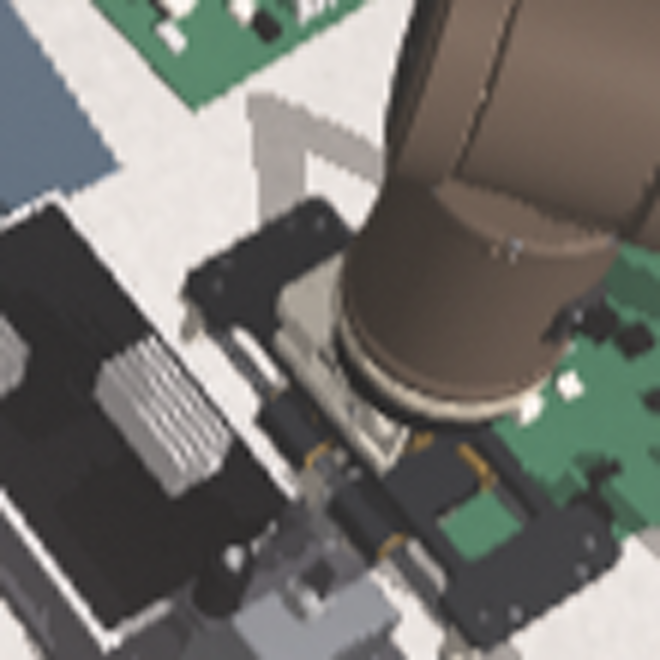

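View pics/c23.png

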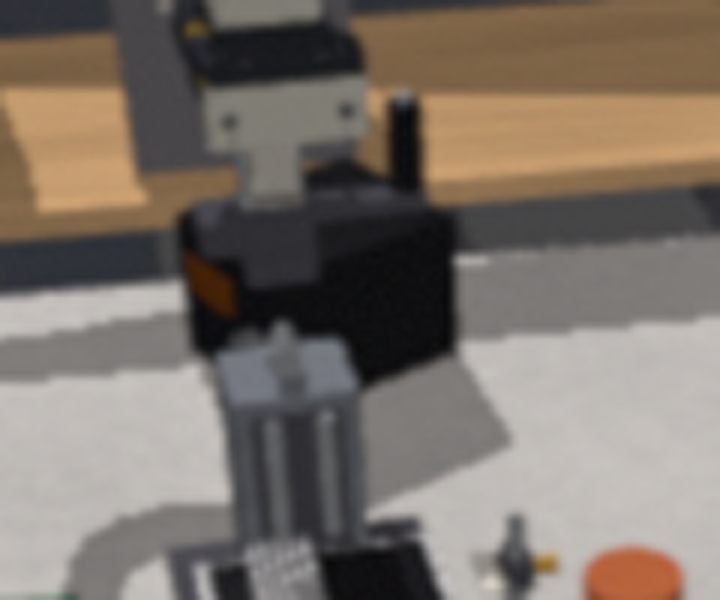

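```bash
python3 - <<'E'
from h import *
print(proj("side",[[.4564,.3635,.167],[.457,.3614,.2017]]), "seen tip",(220+282/6,50+325/6),"hub bottom mid",(220+283/6,50+285/6))
E
```

```text
[[266.03154328 103.77338228]
 [265.35717974  94.02700569]] seen tip (267.0, 104.16666666666666) hub bottom mid (267.1666666666667, 97.5)
```

```bash
python3 -m pendant '[[[0.7,1.7,15,-0.002,-0.001,0,1],[0.7,1.7,26,-0.002,-0.001,0,1],[0.7,1.7,31,-0.002,-0.001,0,1],[0.7,1.7,31,-0.002,-0.001,0,1]]]' 50
python3 - <<'E'
from h import *
st();plan(.456,.3635,.220,93.7)
crop("scene",390,240,70,60,10,"c24.png")
crop("side",230,70,80,70,8,"c25.png")
E
```

```text
clock: 32.78
position: [0.4559, 0.365, 0.3881]
ee_rot: [-0.101, 3.14, 0.0]
force: [0.9, -0.4, -3.3]
width: 0.15
t32.77 grasp [0.4559 0.3651 0.2291] psi 93.7 tilt [0. 0.] F [ 0.9 -0.4 -3.3] tq [ 0.04  0.04 -0.04] w 0.150 (13.8mm) q [-0.83  0.38  0.08  1.7  -0.04  1.06  0.9 ]
shift [0.0, -1.5, 9.1] rot [0.0002, 0.0001, -0.0004] min rows 0.1
```

View pics/c24.png

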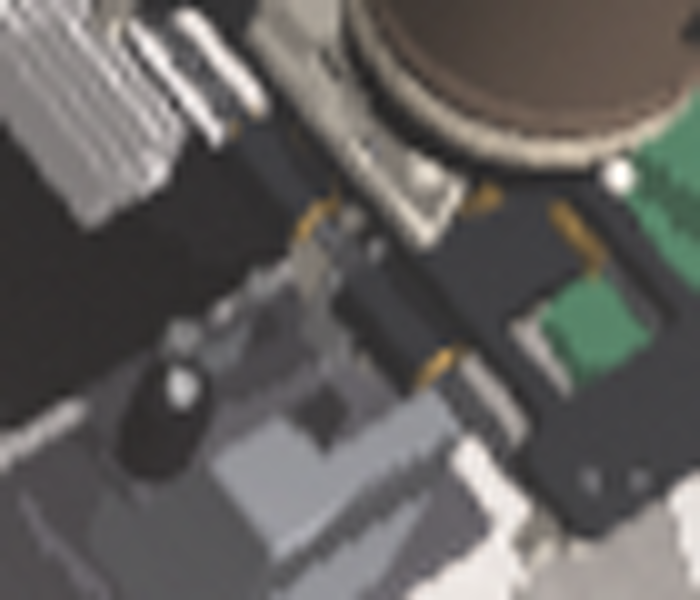

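View pics/c25.png

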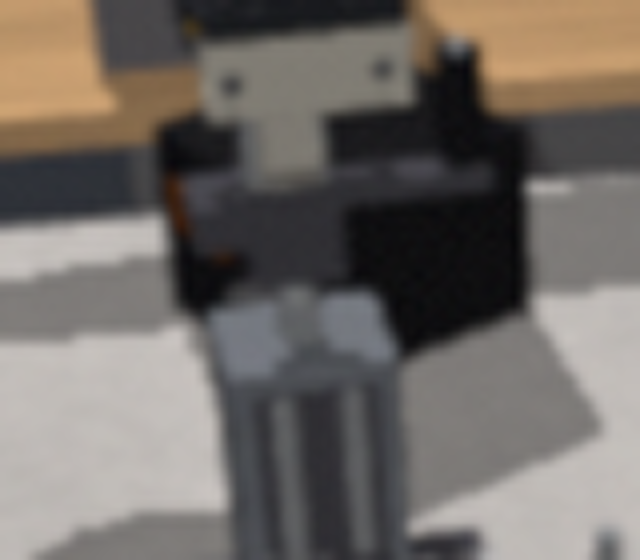

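```bash
python3 -m pendant '[[[0,-1.5,3,0,0,0,1],[0,-1.5,6,0,0,0,1],[0,-1.5,9,0,0,0,1],[0,-1.5,12,0,0,0,1],[0,-1.5,12,0,0,0,1]]]' 50
python3 - <<'E'
from h import *
st()
E
```

```text
clock: 33.5
position: [0.456, 0.3636, 0.3763]
ee_rot: [-0.101, 3.14, 0.001]
force: [-0.5, 0.3, -3.3]
width: 0.149
t33.50 grasp [0.4561 0.3637 0.2173] psi 93.7 tilt [0.    0.001] F [-0.5  0.3 -3.3] tq [0.05 0.01 0.  ] w 0.149 (13.7mm) q [-0.83  0.39  0.08  1.72 -0.04  1.03  0.91]
```

```bash
python3 -m pendant '[[[0,0,2,0,0,0,1],[0,0,4,0,0,0,1],[0,0,6,0,0,0,1],[0,0,6,0,0,0,1]]]' 50
python3 - <<'E'
from h import *
st()
E
```

```text
clock: 34.0
position: [0.4561, 0.3636, 0.3705]
ee_rot: [-0.101, 3.139, 0.001]
force: [0.2, -0.0, -4.9]
width: 0.147
t34.00 grasp [0.4561 0.3637 0.2115] psi 93.7 tilt [0.001 0.001] F [ 0.2 -0.  -4.9] tq [ 0.03  0.02 -0.04] w 0.147 (13.5mm) q [-0.82  0.4   0.08  1.73 -0.04  1.02  0.91]
```

No contact; the square has been entered. I'll go down the rest.

```bash
python3 -m pendant '[[[0,0,3,0,0,0,1],[0,0,6,0,0,0,1],[0,0,9,0,0,0,1],[0,0,11,0,0,0,1],[0,0,11.5,0,0,0,1],[0,0,11.5,0,0,0,1]]]' 50
python3 - <<'E'
from h import *
st()
crop("side",230,70,80,70,8,"c26.png")
E
```

```text
clock: 34.75
position: [0.4561, 0.3637, 0.3592]
ee_rot: [-0.101, 3.139, 0.002]
force: [-0.4, -0.5, -4.2]
width: 0.152
t34.75 grasp [0.4563 0.3638 0.2002] psi 93.7 tilt [0.001 0.001] F [-0.4 -0.5 -4.2] tq [0.02 0.   0.03] w 0.152 (14.0mm) q [-0.82  0.41  0.08  1.74 -0.04  0.99  0.91]
```

View pics/c26.png

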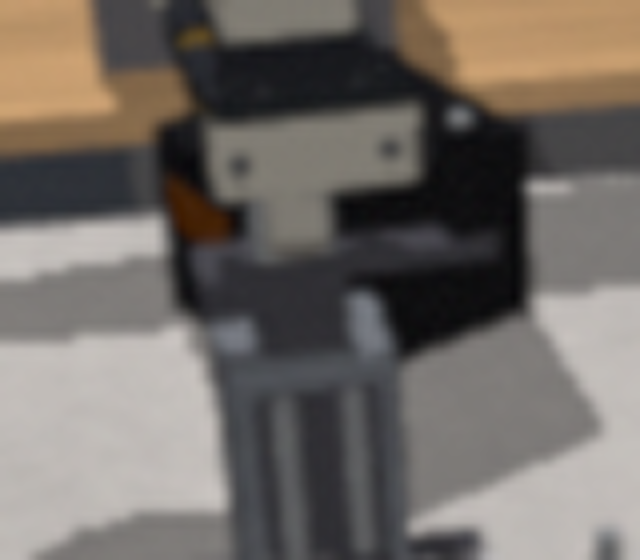

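```bash
python3 -m pendant '[[[0,0,1,0,0,0,1],[0,0,1.8,0,0,0,1],[0,0,2,0,0,0,1]]]' 50
python3 - <<'E'
from h import *
st()
E
```

```text
clock: 35.17
position: [0.4561, 0.3637, 0.359]
ee_rot: [-0.101, 3.138, 0.003]
force: [-4.5, -3.7, 14.2]
width: 0.152
t35.17 grasp [0.4564 0.364  0.2   ] psi 93.7 tilt [0.002 0.002] F [-4.5 -3.7 14.2] tq [-1.12  1.21 -0.01] w 0.152 (14.0mm) q [-0.82  0.41  0.08  1.74 -0.04  0.99  0.91]
```

Seated, with 14 N contact and the hub down on the column. Release and back off.

```bash
python3 -m pendant '[[[0,0,0.5,0,0,0,0.2],[0,0,0.5,0,0,0,0.2],[0,0,0.5,0,0,0,0.2],[0,0,0.5,0,0,0,0.2],[0,0,0.5,0,0,0,0.2],[0,0,-20,0,0,0,0.2],[0,0,-60,0,0,0,0.1],[-60,0,-80,0,0,0,0.1],[-60,0,-80,0,0,0,0.1]]]' 50
python3 - <<'E'
from h import *
st()
crop('wrist',0,0,640,400,1,'w13.png')
crop("side",220,70,130,100,6,"c27.png")
E
```

```text
clock: 36.3
position: [0.5197, 0.3664, 0.4388]
ee_rot: [-0.094, 3.135, 0.003]
force: [-0.8, -0.2, -0.1]
width: 0.453
t36.30 grasp [0.5206 0.3667 0.2798] psi 93.4 tilt [0.006 0.002] F [-0.8 -0.2 -0.1] tq [ 0.02  0.05 -0.01] w 0.453 (41.7mm) q [-0.77  0.43  0.11  1.5  -0.05  1.21  0.97]
```

View pics/w13.png

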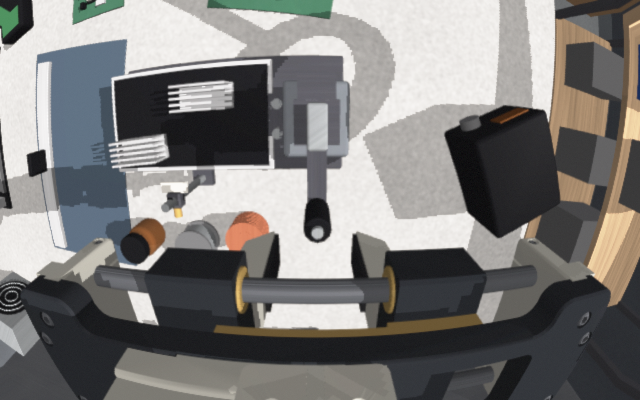

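View pics/c27.png

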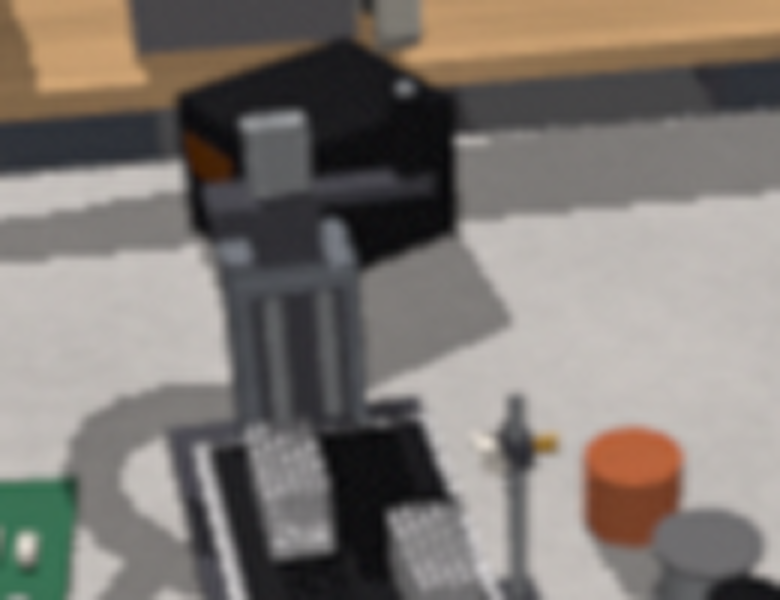

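```bash
python3 - <<'E'
from h import *
s=arm.observe()
A=lambda u,v,z:atz("wrist",(u,v),z,s).round(4)
print("handle",A(318,233,.224),"block", A(317.5,105,.217),A(317,131,.217),A(317,152,.217))
plan(.526,.3682,.206,93.7)
E
```

```text
handle [0.5218 0.3696 0.224 ] block [0.4369 0.3638 0.217 ] [0.4537 0.3646 0.217 ] [0.4675 0.3655 0.217 ]
shift [-9.8, 0.3, 71.8] rot [0.0007, 0.0005, -0.0014] min rows 1.2
```

```bash
python3 -m pendant '[[[-9.5,1,20,0,0,0,0.1],[-9.5,1,50,0,0,0,0.1],[-9.5,1,68,0,0,0,0.1],[-9.5,1,72,0,0,0,0.1],[-9.5,1,72,0,0,0,0.1],[-9.5,1,72,0,0,0,1],[-9.5,1,72,0,0,0,1],[-9.5,1,72,0,0,0,1],[-9.5,1,72,0,0,0,1],[-9.5,1,72,0,0,0,1],[-9.5,1,72,0,0,0,1],[-9.5,1,72,0,0,0,1]]]' 30
python3 - <<'E'
from h import *
st()
E
```

```text
clock: 37.9
position: [0.5257, 0.3692, 0.3656]
ee_rot: [-0.1, 3.138, 0.002]
force: [0.8, 0.4, 4.8]
width: 0.214
t37.90 grasp [0.5259 0.3694 0.2066] psi 93.7 tilt [0.002 0.002] F [0.8 0.4 4.8] tq [ 0.05 -0.32 -0.01] w 0.214 (19.7mm) q [-0.76  0.49  0.1   1.58 -0.05  1.07  0.99]
```

The handle is gripped (19.7 mm). Before winding I'll triangulate the pointer plate from the pictures I already have.

```bash
python3 - <<'E'
import cv2,numpy as np
t=[]
for n,x,y in [("w5",395,40),("w6",385,95),("w9",390,90),("w8",385,180)]:
    im=cv2.imread(f"pics/{n}.png")[y:y+75,x:x+90]
    t.append(cv2.resize(im,None,fx=4.4,fy=3.9*4.4/3.9*0.88,interpolation=cv2.INTER_CUBIC))
    print(n,t[-1].shape)
cv2.imwrite("pics/pl.png",np.vstack([np.hstack(t[:2]),np.hstack(t[2:])]))
E
```

```text
w5 (290, 396, 3)
w6 (290, 396, 3)
w9 (290, 396, 3)
w8 (290, 396, 3)
```

View pics/pl.png

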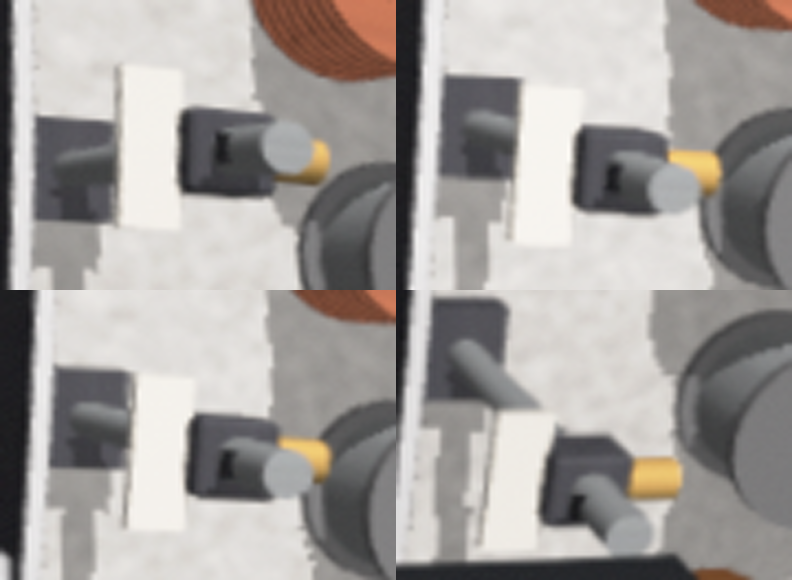

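```bash
cat > mark.py <<'E'
from h import *
from scipy.optimize import least_squares
S={"w5":([.4552,.0996,.3667],[-2.163,-2.275,.002],395,40,(121,66),(118,227)),
"w6":([.4582,.1477,.3738],[-2.147,-2.291,-.010],385,95,(124,85),(116,240)),
"w9":([.4496,.1443,.3762],[2.154,2.286,-.001],390,90,(133,84),(128,237)),
"w8":([.4523,.2298,.3681],[2.153,2.287,-.002],385,180,(97,122),(89,259))}
def res(p):
    r=[];ps=p[3]
    for k,(pos,rv,x,y,a,b) in S.items():
        s=dict(position=np.array(pos),ee_rot=np.array(rv))
        for sg,c in ((1,a),(-1,b)):
            P=p[:3]+sg*.017*np.array([-np.sin(ps),np.cos(ps),0])
            r+=list(proj("wrist",P,s)[0]-[x+c[0]/4.4,y+c[1]/3.867])
    return np.array(r)
s=least_squares(res,[.53,.2,.1,.06]);J=s.jac;C=np.linalg.inv(J.T@J)*.5**2
print("top-edge mid",s.x,"sd",np.sqrt(np.diag(C)));print(s.fun.reshape(-1,4).round(1))
E
python3 mark.py; python3 - <<'E'
from h import *
crop("scene",340,215,60,70,10,"c28.png")
E
```

```text
top-edge mid [0.53468887 0.20789689 0.10481254 0.08305607] sd [0.00030611 0.00017308 0.00078891 0.00932723]
[[-0.  -0.3  1.2 -0.3]
 [-2.1  0.4 -1.8  0.5]
 [ 1.   0.1  0.7  0.3]
 [ 1.3 -0.1 -0.2 -0.6]]
```

View pics/c28.png

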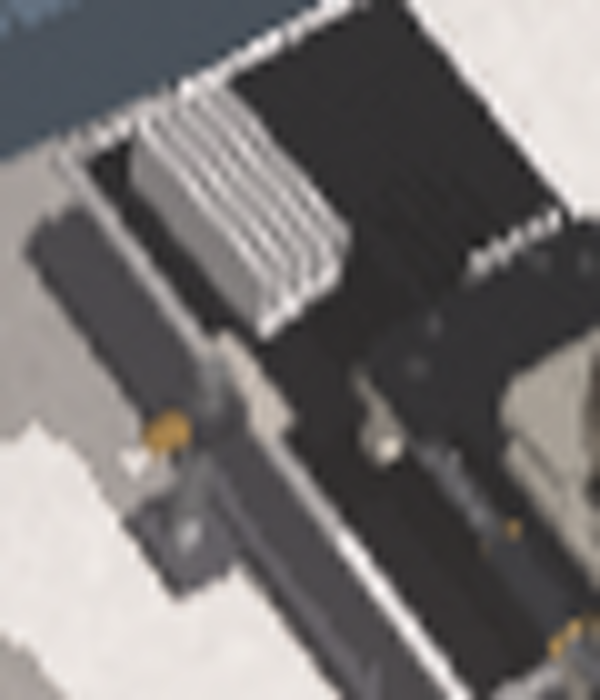

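The mark comes out at about 103 mm, so roughly 4.3 turns are needed. First a half turn clockwise as a check.

```bash
python3 -m pendant '[[[3.4,-21.6,0,0,0,0,1],[13.4,-41.1,0,0,0,0,1],[28.9,-56.6,0,0,0,0,1],[48.4,-66.6,0,0,0,0,1],[70,-70,0,0,0,0,1],[91.6,-66.6,0,0,0,0,1],[111.1,-56.6,0,0,0,0,1],[126.6,-41.1,0,0,0,0,1],[136.6,-21.6,0,0,0,0,1],[140,0,0,0,0,0,1],[140,0,0,0,0,0,1]]]' 30
python3 - <<'E'
from h import *
st()
crop("side",220,70,130,100,6,"c29.png")
E
```

```text
clock: 39.33
position: [0.3853, 0.3615, 0.3653]
ee_rot: [-0.104, 3.139, 0.003]
force: [-0.1, 2.0, 6.0]
width: 0.216
t39.33 grasp [0.3855 0.3618 0.2063] psi 93.8 tilt [0.001 0.002] F [-0.1  2.   6. ] tq [ 0.42 -0.05  0.01] w 0.216 (19.9mm) q [-0.9   0.32  0.05  1.86 -0.02  0.96  0.8 ]
```

View pics/c29.png

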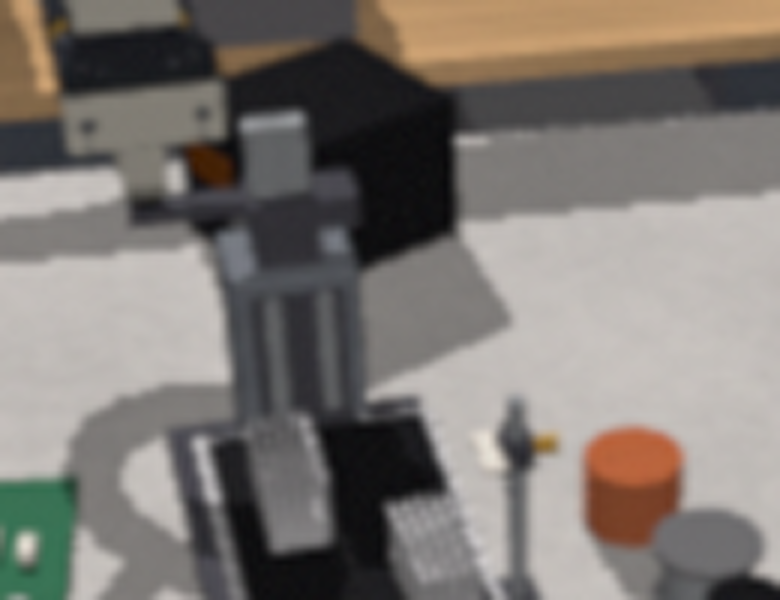

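The winding works: the crank stays seated and the deck rises. Continuing with full turns.

```bash
python3 -m pendant '[[[-3.4,21.6,0,0,0,0,1],[-13.4,41.1,0,0,0,0,1],[-28.9,56.6,0,0,0,0,1],[-48.4,66.6,0,0,0,0,1],[-70,70,0,0,0,0,1],[-91.6,66.6,0,0,0,0,1],[-111.1,56.6,0,0,0,0,1],[-126.6,41.1,0,0,0,0,1],[-136.6,21.6,0,0,0,0,1],[-140,0,0,0,0,0,1],[-136.6,-21.6,0,0,0,0,1],[-126.6,-41.1,0,0,0,0,1],[-111.1,-56.6,0,0,0,0,1],[-91.6,-66.6,0,0,0,0,1],[-70,-70,0,0,0,0,1],[-48.4,-66.6,0,0,0,0,1],[-28.9,-56.6,0,0,0,0,1],[-13.4,-41.1,0,0,0,0,1],[-3.4,-21.6,0,0,0,0,1],[0,0,0,0,0,0,1]]]' 30
python3 - <<'E'
from h import *
st()
E
```

```text
clock: 41.88
position: [0.3853, 0.3586, 0.3651]
ee_rot: [-0.099, 3.14, -0.002]
force: [5.5, -3.1, 4.1]
width: 0.211
t41.88 grasp [0.3853 0.3583 0.2061] psi 93.6 tilt [ 0.    -0.002] F [ 5.5 -3.1  4.1] tq [-0.79 -1.58 -0.07] w 0.211 (19.4mm) q [-0.88  0.31  0.03  1.87 -0.01  0.96  0.79]
```

```bash
python3 -m pendant '[[[-3.4,21.6,0,0,0,0,1],[-13.4,41.1,0,0,0,0,1],[-28.9,56.6,0,0,0,0,1],[-48.4,66.6,0,0,0,0,1],[-70,70,0,0,0,0,1],[-91.6,66.6,0,0,0,0,1],[-111.1,56.6,0,0,0,0,1],[-126.6,41.1,0,0,0,0,1],[-136.6,21.6,0,0,0,0,1],[-140,0,0,0,0,0,1],[-136.6,-21.6,0,0,0,0,1],[-126.6,-41.1,0,0,0,0,1],[-111.1,-56.6,0,0,0,0,1],[-91.6,-66.6,0,0,0,0,1],[-70,-70,0,0,0,0,1],[-48.4,-66.6,0,0,0,0,1],[-28.9,-56.6,0,0,0,0,1],[-13.4,-41.1,0,0,0,0,1],[-3.4,-21.6,0,0,0,0,1],[0,0,0,0,0,0,1]]]' 30
python3 - <<'E'
from h import *
st()
crop("side",220,70,130,100,6,"c30.png")
E
```

```text
clock: 44.38
position: [0.3852, 0.3584, 0.3651]
ee_rot: [-0.099, 3.14, -0.003]
force: [6.4, -3.5, 3.4]
width: 0.212
t44.38 grasp [0.3853 0.3581 0.2061] psi 93.6 tilt [ 0.    -0.002] F [ 6.4 -3.5  3.4] tq [-0.88 -1.62  0.02] w 0.212 (19.5mm) q [-0.86  0.32  0.01  1.87 -0.    0.96  0.79]
```

View pics/c30.png

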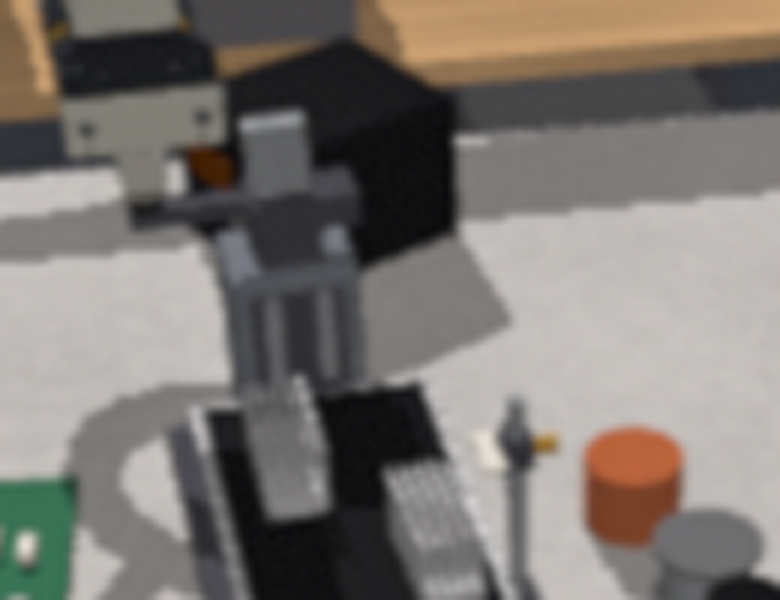

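```bash
python3 -m pendant '[[[-3.4,21.6,0,0,0,0,1],[-13.4,41.1,0,0,0,0,1],[-28.9,56.6,0,0,0,0,1],[-48.4,66.6,0,0,0,0,1],[-70,70,0,0,0,0,1],[-91.6,66.6,0,0,0,0,1],[-111.1,56.6,0,0,0,0,1],[-126.6,41.1,0,0,0,0,1],[-136.6,21.6,0,0,0,0,1],[-140,0,0,0,0,0,1],[-136.6,-21.6,0,0,0,0,1],[-126.6,-41.1,0,0,0,0,1],[-111.1,-56.6,0,0,0,0,1],[-91.6,-66.6,0,0,0,0,1],[-70,-70,0,0,0,0,1],[-48.4,-66.6,0,0,0,0,1],[-28.9,-56.6,0,0,0,0,1],[-13.4,-41.1,0,0,0,0,1],[-3.4,-21.6,0,0,0,0,1],[0,0,0,0,0,0,1],[0,0,0,0,0,0,1]]]' 30
python3 - <<'E'
from h import *
st()
crop("side",280,110,80,75,9,"c31.png")
E
```

```text
t44.42 grasp [0.3852 0.3616 0.2061] psi 93.8 tilt [0.002 0.001] F [3.2 0.1 5.9] tq [-0.51 -0.83 -0.01] w 0.214 (19.6mm) q [-0.86  0.32  0.01  1.86 -0.    0.96  0.78]validation failed for argument at $[0]...
```

View pics/c31.png

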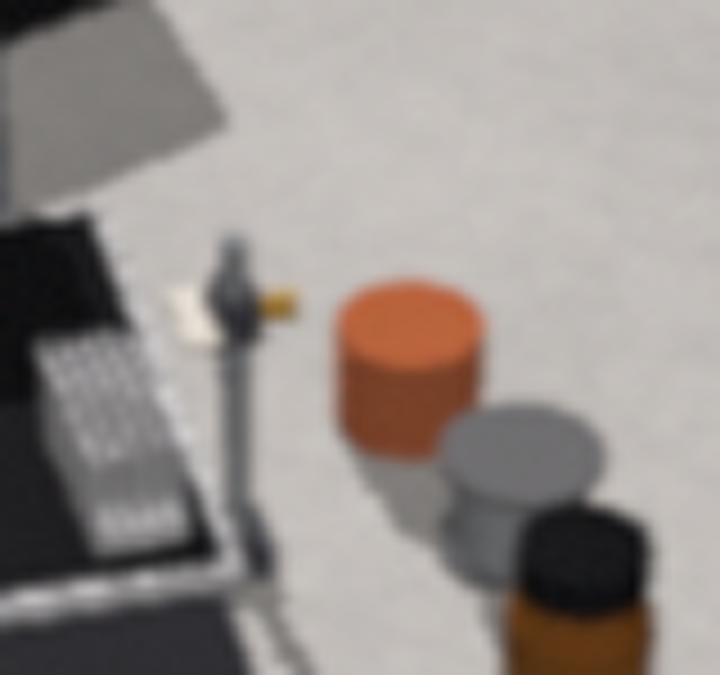

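21 rows were refused, so I'll send 20.

```bash
python3 -m pendant '[[[-3.4,21.6,0,0,0,0,1],[-13.4,41.1,0,0,0,0,1],[-28.9,56.6,0,0,0,0,1],[-48.4,66.6,0,0,0,0,1],[-70,70,0,0,0,0,1],[-91.6,66.6,0,0,0,0,1],[-111.1,56.6,0,0,0,0,1],[-126.6,41.1,0,0,0,0,1],[-136.6,21.6,0,0,0,0,1],[-140,0,0,0,0,0,1],[-136.6,-21.6,0,0,0,0,1],[-126.6,-41.1,0,0,0,0,1],[-111.1,-56.6,0,0,0,0,1],[-91.6,-66.6,0,0,0,0,1],[-70,-70,0,0,0,0,1],[-48.4,-66.6,0,0,0,0,1],[-28.9,-56.6,0,0,0,0,1],[-13.4,-41.1,0,0,0,0,1],[-3.4,-21.6,0,0,0,0,1],[0,0,0,0,0,0,1]]]' 30
python3 - <<'E'
from h import *
crop("side",280,110,80,75,9,"c32.png");st()
E
```

```text
clock: 46.98
position: [0.3852, 0.3583, 0.365]
ee_rot: [-0.099, 3.14, -0.003]
force: [5.9, -3.6, 4.4]
width: 0.212
t47.02 grasp [0.3852 0.3614 0.2061] psi 93.8 tilt [0.002 0.001] F [ 2.3 -0.4  5. ] tq [-0.45 -0.84  0.02] w 0.212 (19.5mm) q [-0.84  0.32 -0.01  1.86  0.01  0.96  0.78]
```

View pics/c32.png

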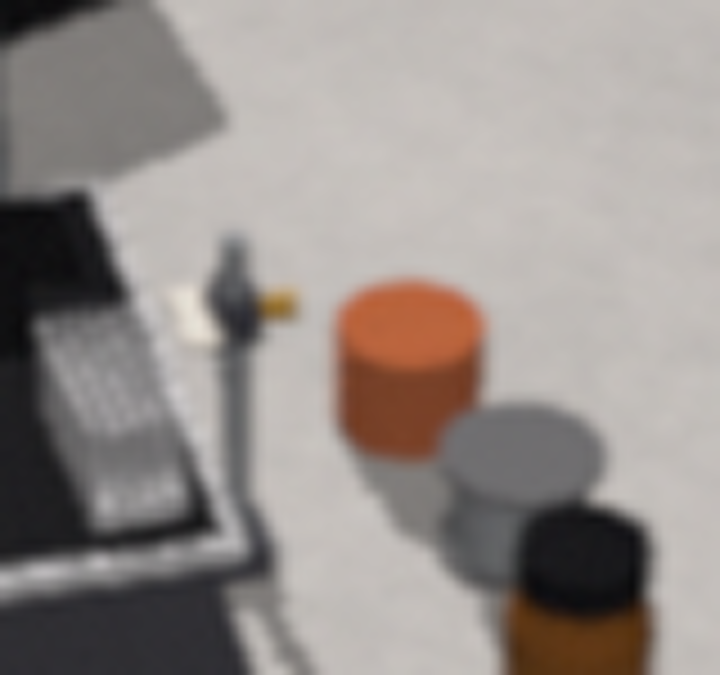

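```bash
python3 -m pendant '[[[-3.4,21.6,0,0,0,0,1],[-13.4,41.1,0,0,0,0,1],[-28.9,56.6,0,0,0,0,1],[-48.4,66.6,0,0,0,0,1],[-70,70,0,0,0,0,1],[-91.6,66.6,0,0,0,0,1],[-111.1,56.6,0,0,0,0,1],[-126.6,41.1,0,0,0,0,1],[-136.6,21.6,0,0,0,0,1],[-140,0,0,0,0,0,1],[-140,0,0,0,0,0,1]]]' 30
python3 - <<'E'
from h import *
st()
E
python3 -m pendant '[[[0,0,0,0,0,0,0.2],[0,0,0,0,0,0,0.2],[0,0,0,0,0,0,0.2],[0,0,0,0,0,0,0.2],[0,0,-30,0,0,0,0.1],[0,0,-80,0,0,0,0.1]]]' 30
python3 - <<'E'
from h import *
st();plan(.70,.12,.131+.08,0);plan(.70,.12,.131,0)
E
```

```text
clock: 48.4
position: [0.5261, 0.3663, 0.3653]
ee_rot: [-0.096, 3.139, -0.001]
force: [3.6, -1.0, 5.6]
width: 0.214
t48.40 grasp [0.5262 0.3662 0.2063] psi 93.5 tilt [ 0.001 -0.001] F [ 3.6 -1.   5.6] tq [-0.3  -0.51 -0.  ] w 0.214 (19.7mm) q [-0.7   0.49  0.02  1.58 -0.01  1.07  0.95]
clock: 49.15
position: [0.5249, 0.3689, 0.4442]
ee_rot: [0.101, -3.137, 0.003]
force: [1.3, 0.4, 0.7]
width: 0.452
t49.15 grasp [0.5245 0.3686 0.2852] psi 93.7 tilt [-0.003 -0.002] F [1.3 0.4 0.7] tq [ 0.11 -0.   -0.04] w 0.452 (41.6mm) q [-0.71  0.44  0.02  1.47 -0.01  1.24  0.95]
shift [-158.9, -259.6, 74.2] rot [-0.0033, -0.0007, 1.6352] min rows 8.8
shift [-159.1, -259.4, 154.2] rot [-0.0033, -0.0007, 1.6352] min rows 8.8
```

```bash
python3 -m pendant '[[[-159,-260,74,0,0,1.635,0.1],[-159,-260,74,0,0,1.635,0.1],[-159,-260,74,0,0,1.635,0.1],[-159,-260,74,0,0,1.635,0.1],[-159,-260,74,0,0,1.635,0.1],[-159,-260,74,0,0,1.635,0.1],[-159,-260,74,0,0,1.635,0.1],[-159,-260,74,0,0,1.635,0.1],[-159,-260,74,0,0,1.635,0.1],[-159,-260,100,0,0,1.635,0.1],[-159,-260,135,0,0,1.635,0.1],[-159,-260,135,0,0,1.635,0.1],[-159,-260,135,0,0,1.635,0.1]]]' 30
python3 - <<'E'
from h import *
s=arm.observe();print(repr(s["position"]),repr(s["ee_rot"]))
crop('wrist',0,0,640,400,1,'w14.png');st()
E
```

```text
clock: 50.78
position: [0.7012, 0.1199, 0.3113]
ee_rot: [2.221, 2.221, 0.003]
force: [-0.6, 0.6, -0.3]
width: 0.452
array([0.70117627, 0.11994265, 0.3112762 ]) array([2.22103657, 2.22107586, 0.00331012])
t50.83 grasp [0.7018 0.1201 0.1528] psi -0.0 tilt [0.003 0.001] F [-0.1 -0.4 -0.3] tq [-0.09  0.07 -0.03] w 0.450 (41.4mm) q [-0.5   0.68  0.44  1.47 -0.31  1.06  0.  ]
```

View pics/w14.png

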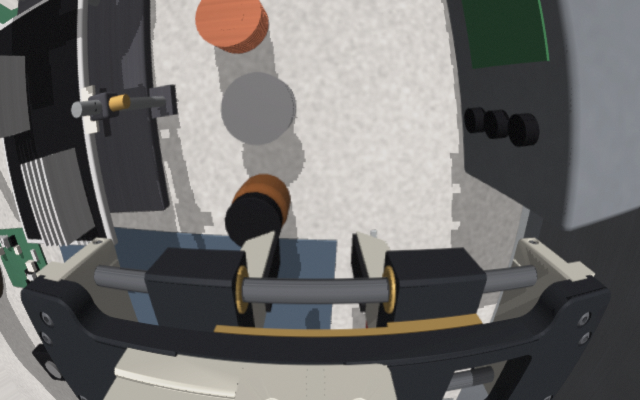

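```bash
python3 - <<'E'
from h import *
crop('',40,40,130,130,6,'c33.png',cv2.imread('pics/w14.png'))
E
```

```text
(no output)
```

View pics/c33.png

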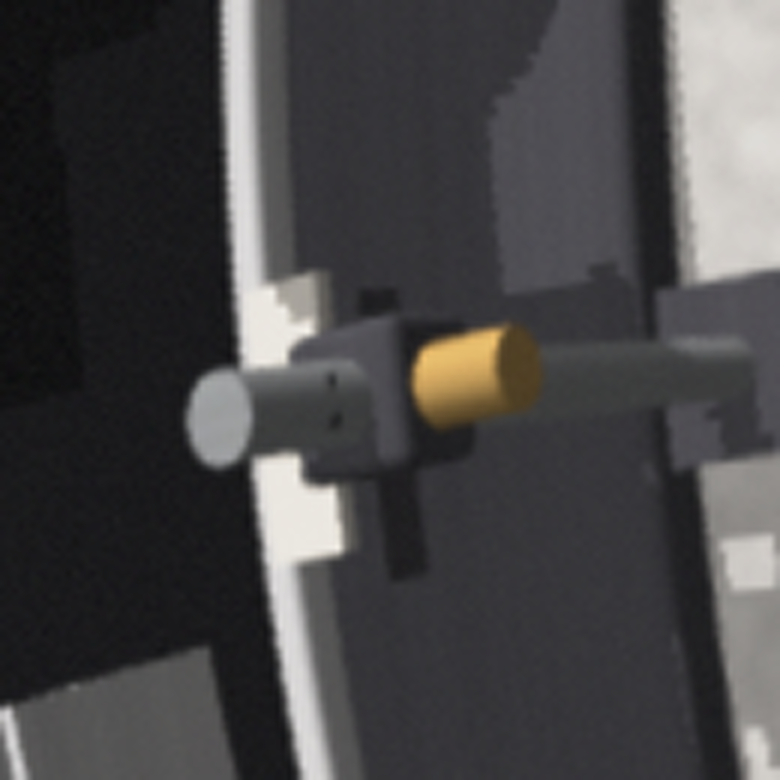

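```bash
cat > lev.py <<'E'
from h import *
s=dict(position=np.array([.70117627,.11994265,.3112762]),ee_rot=np.array([2.22103657,2.22107586,.00331012]))
C=np.array([.466,.2065]);ps=np.radians(3.7)
def W(x,y,z): return [C[0]+x*np.cos(ps)-y*np.sin(ps),C[1]+x*np.sin(ps)+y*np.cos(ps),z]
E
python3 - <<'E'
from lev import *
zd=.0997
p=lambda P:((proj("wrist",P,s)[0]-[40,40])*6).round(1)
for y in (.017,0,-.017):
    print(y,"deck edge",p(W(.065,y,zd)),"deck bottom?",p(W(.065,y,zd-.01)),"border in?",p(W(.060,y,zd)))
    for zm in (.100,.102,.104,.106): print("   plate top near",zm,p(W(.068,y,zm+.0015)))
E
```

```text
0.017 deck edge [262.9 267.6] deck bottom? [310.8 266.7] border in? [236.  276.3]
   plate top near 0.1 [270.5 262.4]
   plate top near 0.102 [260.5 262.6]
   plate top near 0.104 [250.4 262.8]
   plate top near 0.106 [240.1 263. ]
0 deck edge [275.5 399.9] deck bottom? [323.1 394.5] border in? [248.7 407.4]
   plate top near 0.1 [283.1 396.3]
   plate top near 0.102 [273.2 397.4]
   plate top near 0.104 [263.2 398.6]
   plate top near 0.106 [253.  399.8]
-0.017 deck edge [292.3 532.7] deck bottom? [339.1 522.8] border in? [265.5 538.9]
   plate top near 0.1 [300.1 530.8]
   plate top near 0.102 [290.3 532.9]
   plate top near 0.104 [280.4 535. ]
   plate top near 0.106 [270.5 537.2]
```

```bash
python3 - <<'E'
import cv2
im=cv2.imread('pics/w14.png')[78:142,70:110]
c=cv2.resize(im,None,fx=12,fy=9,interpolation=cv2.INTER_NEAREST)
cv2.imwrite('pics/c34.png',c)
g=cv2.imread('pics/w14.png')
for v in (70,80,84,86,88,90,92,120,122,124,126,128,130,132,134,136,140):
    print(v,[int(x) for x in g[v,74:98].mean(1)])
E
```

```text
70 [26, 26, 27, 70, 176, 211, 217, 209, 175, 123, 92, 87, 84, 81, 67, 53, 54, 54, 54, 54, 53, 52, 51, 52]
80 [26, 25, 25, 41, 114, 206, 217, 218, 198, 159, 104, 89, 87, 83, 78, 57, 52, 55, 55, 53, 54, 51, 53, 54]
84 [25, 24, 25, 27, 75, 187, 214, 217, 207, 171, 116, 90, 87, 85, 82, 65, 58, 61, 63, 59, 57, 53, 53, 52]
86 [25, 25, 23, 28, 75, 189, 213, 218, 213, 180, 131, 104, 104, 114, 130, 147, 155, 154, 123, 94, 84, 60, 53, 51]
88 [25, 24, 27, 24, 71, 178, 213, 222, 224, 223, 226, 222, 169, 160, 162, 162, 162, 159, 135, 98, 88, 64, 53, 53]
90 [25, 24, 26, 27, 59, 150, 212, 227, 229, 229, 229, 225, 191, 182, 165, 162, 161, 160, 145, 101, 88, 67, 53, 55]
92 [24, 23, 26, 26, 44, 123, 210, 227, 229, 229, 230, 230, 229, 227, 195, 168, 166, 167, 153, 102, 91, 74, 57, 54]
120 [24, 27, 25, 25, 25, 25, 25, 46, 132, 214, 228, 229, 230, 230, 229, 226, 176, 119, 94, 74, 77, 90, 64, 64]
122 [28, 26, 27, 24, 26, 27, 26, 36, 106, 205, 225, 229, 229, 229, 229, 229, 229, 227, 223, 224, 226, 221, 126, 92]
124 [27, 26, 25, 27, 25, 27, 28, 32, 97, 204, 223, 229, 230, 230, 229, 229, 229, 230, 230, 230, 229, 223, 158, 99]
126 [25, 25, 25, 27, 25, 27, 24, 23, 62, 164, 217, 228, 229, 229, 229, 229, 229, 229, 229, 229, 229, 226, 168, 104]
128 [26, 25, 25, 25, 25, 26, 25, 27, 49, 135, 214, 227, 229, 229, 230, 229, 229, 229, 230, 229, 230, 229, 212, 121]
130 [29, 24, 27, 27, 27, 27, 28, 28, 28, 90, 205, 224, 229, 230, 230, 230, 230, 229, 230, 229, 230, 229, 218, 132]
132 [27, 27, 26, 25, 27, 26, 26, 26, 32, 89, 194, 220, 228, 229, 228, 227, 225, 219, 208, 195, 177, 158, 135, 81]
134 [28, 27, 26, 22, 27, 25, 27, 25, 25, 54, 143, 214, 221, 219, 196, 152, 106, 93, 90, 87, 77, 59, 56, 55]
136 [23, 26, 26, 28, 25, 25, 26, 24, 28, 47, 126, 206, 214, 216, 199, 158, 110, 90, 85, 85, 79, 62, 55, 54]
140 [26, 28, 25, 26, 25, 24, 26, 24, 22, 25, 64, 165, 211, 216, 214, 185, 135, 94, 86, 86, 82, 75, 57, 54]
```

View pics/c34.png

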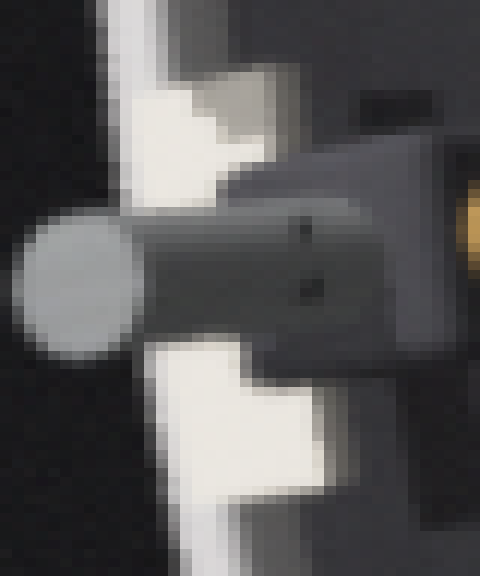

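The plate edge overlaps the deck edge by about 3.6 px, so the plate sits about 6 mm above the deck (4.0 turns so far). The earlier triangulation said about 3.6 mm. I'll wind 0.4 turn and re-measure.

```bash
python3 - <<'E'
from h import *
plan(.526,.3690,.285,93.6)
E
```

```text
shift [249.3, -175.0, -132.4] rot [0.0034, 0.0014, -1.6336] min rows 8.7
```

```bash
python3 -m pendant '[[[0,0,-60,0,0,-0.1,0.1],[10,-7,-120,0,0,-0.25,0.1],[249,-175,-132,0,0,-1.634,0.1],[249,-175,-132,0,0,-1.634,0.1],[249,-175,-132,0,0,-1.634,0.1],[249,-175,-132,0,0,-1.634,0.1],[249,-175,-132,0,0,-1.634,0.1],[249,-175,-132,0,0,-1.634,0.1],[249,-175,-132,0,0,-1.634,0.1],[249,-175,-132,0,0,-1.634,0.1],[249,-175,-132,0,0,-1.634,0.1],[249,-175,-132,0,0,-1.634,0.1]]]' 30
python3 - <<'E'
from h import *
st();plan(.526,.3690,.206,93.6)
crop('wrist',200,150,240,150,3,'w15.png')
E
```

```text
clock: 52.32
position: [0.5258, 0.3686, 0.4431]
ee_rot: [-0.096, 3.138, 0.003]
force: [0.5, 0.7, -0.5]
width: 0.449
t52.33 grasp [0.5262 0.3689 0.2841] psi 93.5 tilt [0.002 0.002] F [ 0.5  0.7 -0.5] tq [ 0.04 -0.04  0.05] w 0.449 (41.3mm) q [-0.73  0.44  0.05  1.48 -0.02  1.23  0.96]
shift [-0.0, 0.2, 78.1] rot [0.0016, 0.0021, -0.0018] min rows 1.3
```

View pics/w15.png

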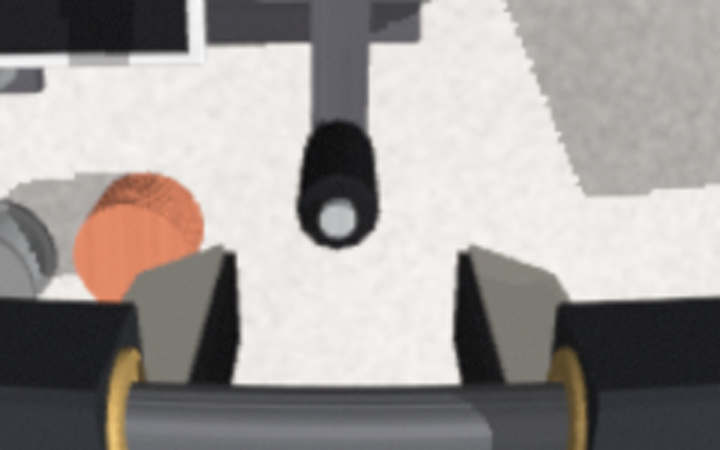

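```bash
python3 -m pendant '[[[0,-1.5,40,0,0,0,0.1],[0,-1.5,70,0,0,0,0.1],[0,-1.5,78,0,0,0,0.1],[0,-1.5,78,0,0,0,0.1],[0,-1.5,78,0,0,0,1],[0,-1.5,78,0,0,0,1],[0,-1.5,78,0,0,0,1],[0,-1.5,78,0,0,0,1],[0,-1.5,78,0,0,0,1],[0,-1.5,78,0,0,0,1],[0,-1.5,78,0,0,0,1]]]' 30
python3 - <<'E'
from h import *
st()
E
```

```text
clock: 53.75
position: [0.5262, 0.3674, 0.3647]
ee_rot: [-0.099, 3.138, 0.003]
force: [2.5, 0.0, 5.4]
width: 0.213
t53.75 grasp [0.5265 0.3677 0.2057] psi 93.6 tilt [0.002 0.002] F [2.5 0.  5.4] tq [ 0.09 -0.35 -0.01] w 0.213 (19.6mm) q [-0.72  0.49  0.05  1.58 -0.02  1.06  0.96]
```

```bash
python3 -m pendant '[[[3.4,-21.6,0,0,0,0,1],[13.4,-41.1,0,0,0,0,1],[28.9,-56.6,0,0,0,0,1],[48.4,-66.6,0,0,0,0,1],[70,-70,0,0,0,0,1],[91.6,-66.6,0,0,0,0,1],[111.1,-56.6,0,0,0,0,1],[126.6,-41.1,0,0,0,0,1],[126.6,-41.1,0,0,0,0,1],[126.6,-41.1,0,0,0,0,1]]]' 30
python3 - <<'E'
from h import *
st()
E
python3 -m pendant '[[[0,0,0,0,0,0,0.2],[0,0,0,0,0,0,0.2],[0,0,0,0,0,0,0.2],[0,0,0,0,0,0,0.2],[0,0,-30,0,0,0,0.1],[0,0,-80,0,0,0,0.1]]]' 30
python3 - <<'E'
from h import *
st();plan(.70,.12,.231,0);plan(.70,.12,.153,0)
E
```

```text
clock: 55.0
position: [0.402, 0.3185, 0.3644]
ee_rot: [-0.1, 3.14, 0.003]
force: [-2.6, 0.6, 7.4]
width: 0.211
t55.00 grasp [0.402  0.3188 0.2054] psi 93.7 tilt [0.    0.002] F [-2.6  0.6  7.4] tq [ 0.3   0.29 -0.02] w 0.211 (19.4mm) q [-0.78  0.29  0.01  1.9  -0.01  0.95  0.87]
clock: 55.75
position: [0.4017, 0.3179, 0.4436]
ee_rot: [0.099, -3.138, 0.003]
force: [1.1, 0.5, 0.8]
width: 0.446
t55.75 grasp [0.4013 0.3176 0.2846] psi 93.6 tilt [-0.002 -0.002] F [1.1 0.5 0.8] tq [ 0.14 -0.05 -0.01] w 0.446 (41.0mm) q [-0.79  0.22  0.02  1.79 -0.    1.14  0.86]
shift [-285.4, -216.3, 53.3] rot [-0.0029, -0.0003, 1.634] min rows 8.7
shift [-285.5, -216.2, 131.3] rot [-0.0029, -0.0003, 1.634] min rows 8.7
```

```bash
python3 -m pendant '[[[-285,-216,53,0,0,1.634,0.1],[-285,-216,53,0,0,1.634,0.1],[-285,-216,53,0,0,1.634,0.1],[-285,-216,53,0,0,1.634,0.1],[-285,-216,53,0,0,1.634,0.1],[-285,-216,53,0,0,1.634,0.1],[-285,-216,53,0,0,1.634,0.1],[-285,-216,53,0,0,1.634,0.1],[-285,-216,53,0,0,1.634,0.1],[-285,-216,90,0,0,1.634,0.1],[-285,-216,131,0,0,1.634,0.1],[-285,-216,131,0,0,1.634,0.1],[-285,-216,131,0,0,1.634,0.1]]]' 30
cat > rows.py <<'E'
import cv2
g=cv2.imread('pics/w16.png')
cv2.imwrite('pics/c35.png',cv2.resize(g[70:150,60:125],None,fx=10,fy=7.5,interpolation=cv2.INTER_NEAREST))
E
python3 - <<'E'
from h import *
s=arm.observe();print(repr(s["position"]),repr(s["ee_rot"]))
crop('wrist',0,0,640,400,1,'w16.png');st()
E
python3 rows.py
```

```text
clock: 57.38
position: [0.7007, 0.1207, 0.3146]
ee_rot: [2.221, 2.221, 0.004]
force: [-0.2, -0.6, -0.3]
width: 0.451
array([0.70072978, 0.12072978, 0.31458456]) array([2.2209801 , 2.22073781, 0.00378593])
t57.42 grasp [0.7015 0.1209 0.1562] psi -0.0 tilt [0.004 0.001] F [-0.   0.   0.5] tq [-0.08  0.04 -0.  ] w 0.448 (41.2mm) q [-0.51  0.68  0.46  1.47 -0.32  1.07  0.01]
```

View pics/c35.png

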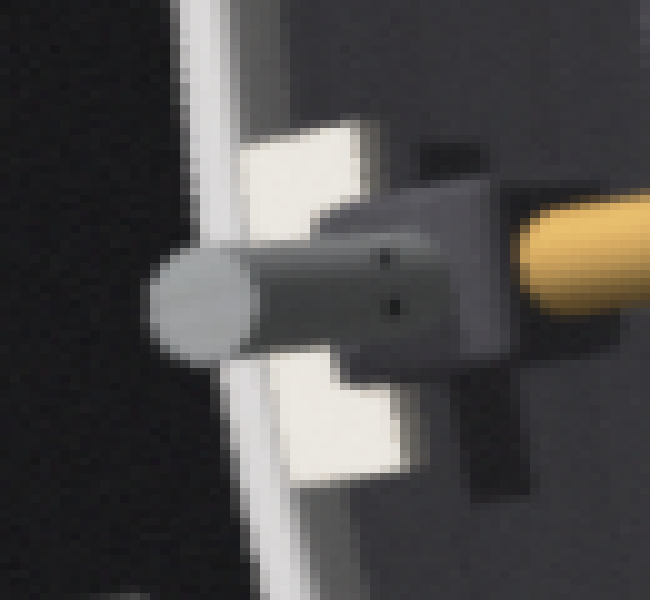

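```bash
python3 - <<'E'
import cv2
g=cv2.imread('pics/w16.png')
for v in list(range(78,102,2))+list(range(118,146,2)):
    print(v,[int(x) for x in g[v,76:100].mean(1)])
from h import *
s=dict(position=np.array([.70072978,.12072978,.31458456]),ee_rot=np.array([2.2209801,2.22073781,.00378593]))
C=np.array([.466,.2065]);ps=np.radians(3.7)
W=lambda x,y,z:[C[0]+x*np.cos(ps)-y*np.sin(ps),C[1]+x*np.sin(ps)+y*np.cos(ps),z]
for y in (.012,-.018):
    print("deck",proj("wrist",W(.065,y,.1037),s)[0].round(2))
    for d in (0,1,2,3): print(d,proj("wrist",W(.068,y,.1037+d/1000+.0015),s)[0].round(2))
E
```

```text
78 [22, 74, 188, 213, 218, 213, 183, 132, 94, 88, 83, 81, 70, 55, 54, 53, 53, 56, 53, 57, 54, 54, 52, 52]
80 [25, 67, 175, 211, 218, 216, 188, 139, 98, 88, 86, 84, 75, 58, 55, 53, 54, 54, 53, 55, 53, 53, 53, 52]
82 [25, 53, 142, 209, 216, 216, 191, 147, 98, 87, 86, 84, 81, 57, 53, 51, 52, 54, 55, 56, 54, 52, 54, 52]
84 [24, 41, 114, 206, 216, 217, 196, 156, 102, 91, 87, 83, 79, 58, 53, 52, 53, 55, 54, 54, 53, 54, 52, 52]
86 [26, 35, 105, 206, 217, 218, 202, 163, 110, 90, 87, 84, 82, 66, 69, 78, 94, 106, 143, 130, 87, 78, 60, 52]
88 [25, 31, 86, 197, 216, 218, 207, 171, 124, 118, 133, 158, 172, 187, 212, 223, 228, 230, 227, 188, 108, 85, 62, 53]
90 [24, 25, 81, 198, 216, 217, 212, 188, 216, 226, 229, 230, 230, 230, 230, 230, 230, 230, 227, 192, 111, 90, 67, 56]
92 [25, 27, 76, 187, 213, 217, 214, 193, 217, 229, 229, 230, 230, 230, 229, 230, 230, 230, 229, 214, 127, 92, 67, 56]
94 [27, 26, 57, 152, 210, 218, 215, 198, 215, 228, 230, 230, 230, 229, 230, 230, 229, 230, 229, 223, 135, 94, 74, 56]
96 [26, 26, 44, 122, 208, 218, 218, 201, 200, 227, 230, 230, 230, 230, 230, 229, 228, 223, 19
[... 1314 characters left out ...]
 25, 25, 26, 24, 26, 59, 155, 211, 217, 215, 187, 140, 97, 88, 86, 84, 75, 58, 54, 55, 57, 57]
138 [25, 24, 26, 27, 27, 26, 26, 45, 126, 208, 215, 215, 198, 158, 106, 89, 86, 84, 80, 59, 55, 56, 56, 56]
140 [25, 25, 26, 25, 24, 24, 28, 26, 76, 191, 215, 215, 205, 170, 115, 91, 86, 85, 81, 67, 56, 54, 53, 55]
142 [25, 23, 27, 27, 25, 25, 25, 24, 69, 173, 212, 214, 213, 183, 135, 95, 87, 85, 83, 71, 58, 54, 54, 51]
144 [26, 23, 26, 24, 25, 24, 24, 26, 43, 123, 207, 215, 214, 193, 154, 103, 88, 84, 85, 76, 58, 54, 54, 55]
deck [84.1  92.09]
0 [85.62 91.31]
1 [84.78 91.35]
2 [83.95 91.39]
3 [83.11 91.43]
deck [ 88.73 131.25]
0 [ 90.26 130.9 ]
1 [ 89.45 131.08]
2 [ 88.64 131.27]
3 [ 87.82 131.45]
```

```bash
python3 - <<'E'
from h import *
C=np.array([.466,.2065]);ps=np.radians(3.7)
W=lambda x,y,z:[C[0]+x*np.cos(ps)-y*np.sin(ps),C[1]+x*np.sin(ps)+y*np.cos(ps),z]
for n,pos,rv in [("w5",[.4552,.0996,.3667],[-2.163,-2.275,.002]),("w6",[.4582,.1477,.3738],[-2.147,-2.291,-.010]),("w9",[.4496,.1443,.3762],[2.154,2.286,-.001])]:
    s=dict(position=np.array(pos),ee_rot=np.array(rv))
    d=lambda y,z: proj("wrist",W(.065,y,z),s)[0]
    print(n)
    for m in (.103,.104,.105,.106,.107):
        p=proj("wrist",W(.068,0,m+.0015),s)[0]
        ys=np.linspace(-.05,.05,101);e=np.array([d(y,.06) for y in ys]);u=np.interp(-p[1],-e[::-1,1][::-1] if 0 else np.sort(-e[:,1]),e[np.argsort(-e[:,1]),0])
        print("  ",m,p.round(1),"diff %.2f"%(p[0]-u))
E
python3 - <<'E'
import cv2
for n,v0,u0 in [("w5",78,396),("w6",137,388),("w9",131,394)]:
    g=cv2.imread(f"pics/{n}.png")
    for v in (v0-12,v0-6,v0,v0+6,v0+12): print(n,v,u0,[int(x) for x in g[v,u0:u0+36].mean(1)])
E
```

```text
w5
   0.103 [422.6  73.1] diff 18.69
   0.104 [423.  73.] diff 19.10
   0.105 [423.4  73. ] diff 19.51
   0.106 [423.8  72.9] diff 19.93
   0.107 [424.2  72.8] diff 20.35
w6
   0.103 [410.4 133.3] diff 16.82
   0.104 [410.7 133.5] diff 17.18
   0.105 [411.1 133.6] diff 17.55
   0.106 [411.4 133.8] diff 17.92
   0.107 [411.8 133.9] diff 18.29
w9
   0.103 [420.5 127.6] diff 17.81
   0.104 [420.9 127.7] diff 18.20
   0.105 [421.3 127.8] diff 18.59
   0.106 [421.7 128. ] diff 18.99
   0.107 [422.1 128.1] diff 19.38
w5 66 396 [31, 75, 193, 225, 230, 227, 209, 204, 217, 218, 218, 219, 220, 220, 220, 221, 223, 222, 224, 225, 225, 225, 223, 221, 214, 166, 191, 231, 239, 240, 239, 239, 239, 239, 239, 240]
w5 72 396 [36, 82, 170, 226, 230, 227, 197, 107, 88, 86, 84, 87, 86, 88, 89, 89, 91, 90, 90, 88, 89, 89, 92, 98, 114, 145, 183, 236, 239, 240, 240, 240, 240, 239, 239, 240]
w5 78 396 [37, 86, 184, 225, 230, 226, 169, 103, 87, 87, 87, 86, 86, 90, 95, 103, 102, 103, 104, 115, 115, 124, 124, 121, 120, 125, 192, 232, 239, 239, 239, 239, 239, 239, 240, 239]
w5 84 396 [38, 93, 193, 227, 230, 226, 
[... 1431 characters left out ...]
04, 229, 230, 216, 158, 98, 87, 86, 85, 74, 66, 67, 67, 69, 71, 73, 77, 81, 86, 89, 94, 99, 121, 202, 235, 239, 240, 240, 240, 240, 240, 240, 240]
w9 131 394 [29, 47, 120, 197, 229, 229, 214, 125, 89, 86, 86, 84, 72, 63, 62, 61, 63, 61, 65, 84, 87, 87, 87, 94, 129, 167, 213, 238, 240, 241, 240, 241, 240, 240, 240, 240]
w9 137 394 [31, 64, 169, 224, 229, 229, 218, 169, 155, 154, 154, 153, 154, 155, 154, 156, 154, 153, 151, 152, 158, 193, 215, 213, 190, 176, 236, 240, 240, 240, 240, 241, 240, 240, 240, 240]
w9 143 394 [34, 79, 163, 227, 230, 228, 173, 150, 150, 151, 152, 151, 151, 150, 153, 154, 156, 155, 153, 157, 174, 204, 221, 210, 163, 214, 237, 240, 240, 240, 240, 240, 240, 240, 240, 240]
```

Views from both sides agree: the deck is about 2.1 mm below the mark. I'll regrip the handle and wind about 76° more.

```bash
python3 - <<'E'
from h import *
plan(.402,.3188,.285,93.6)
E
```

```text
shift [198.3, -298.5, -129.6] rot [0.0039, 0.0019, -1.6338] min rows 8.7
```

```bash
python3 -m pendant '[[[0,0,-60,0,0,-0.1,0.1],[7,-10,-120,0,0,-0.25,0.1],[198,-298.5,-129.5,0,0,-1.634,0.1],[198,-298.5,-129.5,0,0,-1.634,0.1],[198,-298.5,-129.5,0,0,-1.634,0.1],[198,-298.5,-129.5,0,0,-1.634,0.1],[198,-298.5,-129.5,0,0,-1.634,0.1],[198,-298.5,-129.5,0,0,-1.634,0.1],[198,-298.5,-129.5,0,0,-1.634,0.1],[198,-298.5,-129.5,0,0,-1.634,0.1],[198,-298.5,-129.5,0,0,-1.634,0.1],[198,-298.5,-129.5,0,0,-1.634,0.1]]]' 30
python3 - <<'E'
from h import *
st();plan(.402,.3188,.206,93.6)
crop('wrist',200,150,240,150,3,'w17.png')
E
```

```text
clock: 58.92
position: [0.4019, 0.3185, 0.4436]
ee_rot: [-0.095, 3.138, 0.003]
force: [0.4, -1.1, 0.5]
width: 0.447
t58.92 grasp [0.4022 0.3188 0.2846] psi 93.5 tilt [0.002 0.002] F [ 0.4 -1.1  0.5] tq [0.02 0.04 0.04] w 0.447 (41.1mm) q [-0.84  0.22  0.08  1.79 -0.02  1.13  0.88]
shift [0.0, 0.2, 78.6] rot [0.002, 0.0022, -0.0022] min rows 1.3
```

View pics/w17.png

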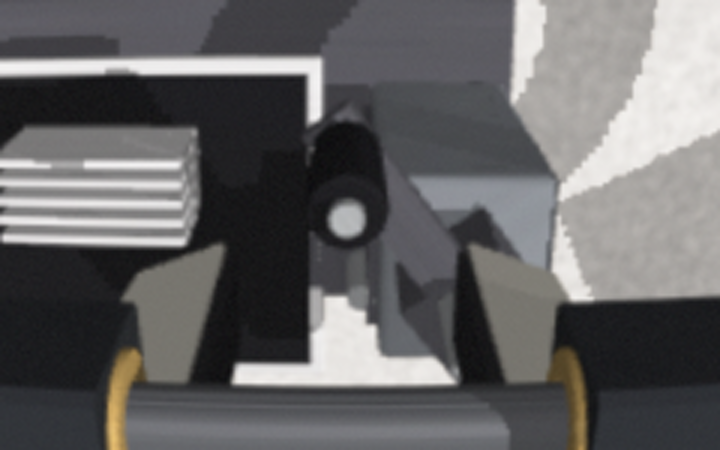

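```bash
python3 -m pendant '[[[0,0,40,0,0,0,0.1],[0,0,70,0,0,0,0.1],[0,0,78,0,0,0,0.1],[0,0,78,0,0,0,0.1],[0,0,78,0,0,0,1],[0,0,78,0,0,0,1],[0,0,78,0,0,0,1],[0,0,78,0,0,0,1],[0,0,78,0,0,0,1],[0,0,78,0,0,0,1],[0,0,78,0,0,0,1]]]' 30
python3 - <<'E'
from h import *
st()
s=arm.observe();R0=R.from_rotvec(s["ee_rot"]).as_matrix();g=s["position"]+.159*R0[:,2]
C=np.array([.456,.3637]);v=g[:2]-C;t0=np.arctan2(v[1],v[0]);print(np.degrees(t0),np.hypot(*v))
t0=np.radians(-140.3);P0=C+.07*np.array([np.cos(t0),np.sin(t0)])
for a in (19,38,57,76):
    t=t0-np.radians(a);P=C+.07*np.array([np.cos(t),np.sin(t)])
    print(a,(R0.T@np.r_[P-P0,0]*1000).round(1))
E
```

```text
clock: 60.35
position: [0.4017, 0.3188, 0.3649]
ee_rot: [-0.099, 3.139, 0.002]
force: [-1.5, -0.7, 6.1]
width: 0.21
t60.35 grasp [0.4019 0.319  0.2059] psi 93.6 tilt [0.001 0.001] F [-1.5 -0.7  6.1] tq [-0.2   0.22  0.02] w 0.210 (19.3mm) q [-0.83  0.29  0.07  1.9  -0.02  0.95  0.88]
-140.45821976925 0.07019677897834707
19 [10.3 20.7  0. ]
38 [13.4 43.6  0. ]
57 [ 8.8 66.2  0.1]
76 [-2.9 86.1  0.1]
```

```bash
python3 -m pendant '[[[10.3,20.7,0,0,0,0,1],[13.4,43.6,0,0,0,0,1],[8.8,66.2,0,0,0,0,1],[-2.9,86.1,0,0,0,0,1],[-2.9,86.1,0,0,0,0,1],[-2.9,86.1,0,0,0,0,1]]]' 30
python3 - <<'E'
from h import *
st()
s=arm.observe();g=s["position"]+.159*R.from_rotvec(s["ee_rot"]).as_matrix()[:,2]
v=g[:2]-[.456,.3637];print(np.degrees(np.arctan2(v[1],v[0])))
E
python3 -m pendant '[[[0,0,0,0,0,0,0.2],[0,0,0,0,0,0,0.2],[0,0,0,0,0,0,0.2],[0,0,0,0,0,0,0.2],[0,0,-30,0,0,0,0.1],[0,0,-80,0,0,0,0.1]]]' 30
python3 - <<'E'
from h import *
st();plan(.70,.12,.231,0);plan(.70,.12,.153,0)
E
```

```text
clock: 61.1
position: [0.3994, 0.4052, 0.365]
ee_rot: [-0.099, 3.138, 0.004]
force: [1.1, 0.5, 3.3]
width: 0.214
t61.10 grasp [0.3997 0.4056 0.206 ] psi 93.6 tilt [0.002 0.002] F [1.1 0.5 3.3] tq [ 0.17 -0.23 -0.04] w 0.214 (19.7mm) q [-0.92  0.38  0.05  1.77 -0.02  0.99  0.77]
143.3665662605364
clock: 61.85
position: [0.3987, 0.4045, 0.444]
ee_rot: [0.099, -3.138, 0.003]
force: [0.3, 1.4, -0.4]
width: 0.45
t61.85 grasp [0.3984 0.4041 0.285 ] psi 93.6 tilt [-0.002 -0.002] F [ 0.3  1.4 -0.4] tq [0.08 0.   0.02] w 0.450 (41.4mm) q [-0.93  0.31  0.06  1.66 -0.02  1.17  0.77]
shift [-282.9, -302.8, 54.1] rot [-0.003, 0.0002, 1.634] min rows 8.7
shift [-283.0, -302.7, 132.1] rot [-0.003, 0.0002, 1.634] min rows 8.7
```

View again.

```bash
python3 -m pendant '[[[-283,-303,54,0,0,1.634,0.1],[-283,-303,54,0,0,1.634,0.1],[-283,-303,54,0,0,1.634,0.1],[-283,-303,54,0,0,1.634,0.1],[-283,-303,54,0,0,1.634,0.1],[-283,-303,54,0,0,1.634,0.1],[-283,-303,54,0,0,1.634,0.1],[-283,-303,54,0,0,1.634,0.1],[-283,-303,54,0,0,1.634,0.1],[-283,-303,90,0,0,1.634,0.1],[-283,-303,132,0,0,1.634,0.1],[-283,-303,132,0,0,1.634,0.1],[-283,-303,132,0,0,1.634,0.1]]]' 30
python3 - <<'E'
from h import *
s=arm.observe();print(repr(s["position"]),repr(s["ee_rot"]))
crop('wrist',0,0,640,400,1,'w16.png');st()
C=np.array([.466,.2065]);ps=np.radians(3.7)
W=lambda x,y,z:[C[0]+x*np.cos(ps)-y*np.sin(ps),C[1]+x*np.sin(ps)+y*np.cos(ps),z]
for y in (.012,-.018):
    print("deck",proj("wrist",W(.065,y,.1058),s)[0].round(2))
    for d in (-1,0,1,2): print(d,proj("wrist",W(.068,y,.1058+d/1000+.0015),s)[0].round(2))
g=cv2.imread('pics/w16.png')
for v in list(range(78,102,2))+list(range(118,146,2)): print(v,[int(x) for x in g[v,76:100].mean(1)])
E
sed -i s/c35/c36/ rows.py; python3 rows.py
```

```text
clock: 63.48
position: [0.7013, 0.1203, 0.3141]
ee_rot: [2.221, 2.221, 0.004]
force: [0.5, -0.2, 0.0]
width: 0.451
array([0.70127264, 0.1203076 , 0.31414206]) array([2.22094403, 2.22065239, 0.00381419])
t63.52 grasp [0.702  0.1205 0.1557] psi -0.0 tilt [0.004 0.001] F [-0.3  0.   0.2] tq [-0.14  0.07 -0.  ] w 0.446 (41.0mm) q [-0.53  0.68  0.49  1.47 -0.35  1.08  0.03]
deck [81.44 91.75]
-1 [83.77 90.91]
0 [82.93 90.95]
1 [82.09 90.99]
2 [81.24 91.03]
deck [ 86.09 131.22]
-1 [ 88.42 130.68]
0 [ 87.6  130.87]
1 [ 86.78 131.05]
2 [ 85.95 131.24]
78 [205, 217, 218, 196, 154, 103, 90, 86, 84, 80, 62, 54, 52, 52, 52, 53, 53, 54, 54, 55, 52, 53, 54, 53]
80 [206, 215, 218, 201, 164, 108, 89, 86, 84, 81, 57, 55, 52, 53, 53, 51, 54, 53, 52, 54, 54, 52, 52, 51]
82 [201, 216, 217, 204, 169, 115, 91, 87, 85, 81, 65, 55, 53, 53, 54, 53, 55, 53, 55, 53, 53, 51, 52, 54]
84 [188, 214, 217, 208, 173, 121, 92, 88, 86, 82, 65, 55, 53, 54, 53, 51, 53, 56, 57, 56, 54, 53, 53, 52]
86 [178, 213, 218, 213, 182, 130, 93, 89, 86, 82, 74, 60, 64, 77, 107, 142, 169, 185, 168, 101, 78, 57, 54, 51]
88 [168, 211, 
[... 1721 characters left out ...]
0, 229, 227, 220, 215, 199, 185, 174, 157, 123, 81]
134 [26, 26, 26, 25, 56, 149, 209, 216, 216, 191, 147, 111, 149, 126, 113, 101, 80, 74, 65, 61, 60, 55, 56, 56]
136 [25, 24, 25, 25, 37, 111, 207, 217, 216, 200, 163, 106, 89, 85, 85, 83, 66, 56, 55, 53, 56, 57, 56, 55]
138 [26, 26, 27, 26, 26, 69, 177, 211, 215, 209, 176, 124, 92, 86, 86, 83, 71, 57, 55, 54, 55, 57, 56, 56]
140 [27, 24, 24, 28, 26, 63, 163, 210, 215, 212, 187, 140, 95, 88, 85, 83, 78, 59, 54, 53, 54, 54, 54, 55]
142 [28, 26, 24, 26, 26, 40, 111, 207, 216, 214, 198, 157, 104, 88, 86, 85, 81, 64, 54, 54, 53, 53, 53, 54]
144 [29, 27, 25, 25, 25, 34, 90, 196, 214, 215, 206, 174, 121, 91, 86, 86, 82, 69, 56, 55, 54, 54, 53, 54]
```

View pics/c36.png

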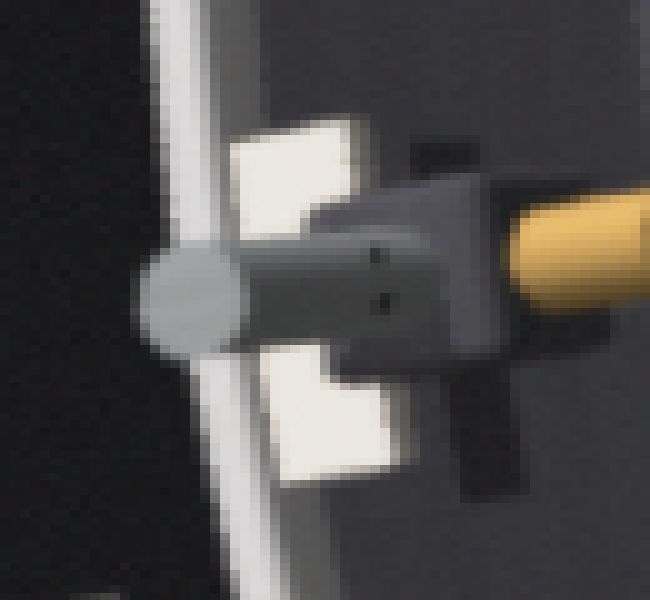

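The gap is now 1.6 px against 1.5 predicted for level, so the deck is level with the mark to within a few tenths of a mm. Next I'll take the crank off by its block.

```bash
python3 - <<'E'
from h import *
plan(.456,.3637,.285,53.4)
E
```

```text
shift [243.6, -245.0, -129.8] rot [0.004, 0.0004, -0.9322] min rows 5.9
```

```bash
python3 -m pendant '[[[0,0,-60,0,0,-0.1,-0.2],[7,-7,-120,0,0,-0.2,-0.2],[243.6,-245,-130,0,0,-0.932,-0.2],[243.6,-245,-130,0,0,-0.932,-0.2],[243.6,-245,-130,0,0,-0.932,-0.2],[243.6,-245,-130,0,0,-0.932,-0.2],[243.6,-245,-130,0,0,-0.932,-0.2],[243.6,-245,-130,0,0,-0.932,-0.2],[243.6,-245,-130,0,0,-0.932,-0.2],[243.6,-245,-130,0,0,-0.932,-0.2],[243.6,-245,-130,0,0,-0.932,-0.2]]]' 30
python3 - <<'E'
from h import *
st();plan(.456,.3637,.201,53.4)
crop('wrist',0,0,640,400,1,'w18.png')
E
```

```text
clock: 64.9
position: [0.4569, 0.3624, 0.4431]
ee_rot: [0.99, 2.98, 0.002]
force: [0.4, -0.5, 0.4]
width: 0.602
t64.90 grasp [0.4572 0.3626 0.2841] psi 53.2 tilt [0.002 0.001] F [ 0.4 -0.5  0.4] tq [-0.05 -0.05 -0.03] w 0.602 (55.3mm) q [-0.95  0.34  0.26  1.64 -0.09  1.17  0.26]
shift [1.6, 0.3, 83.1] rot [0.0019, 0.0009, -0.003] min rows 1.3
```

View pics/w18.png

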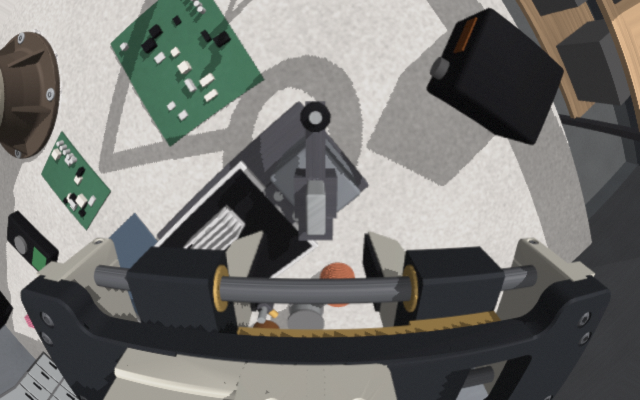

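```bash
python3 -m pendant '[[[1.6,0.3,40,0,0,0,-0.2],[1.6,0.3,70,0,0,0,-0.2],[1.6,0.3,81,0,0,0,-0.2],[1.6,0.3,83,0,0,0,-0.2],[1.6,0.3,83,0,0,0,-0.2],[1.6,0.3,83,0,0,0,1],[1.6,0.3,83,0,0,0,1],[1.6,0.3,83,0,0,0,1],[1.6,0.3,83,0,0,0,1],[1.6,0.3,83,0,0,0,1],[1.6,0.3,83,0,0,0,1],[1.6,0.3,83,0,0,0,1],[1.6,0.3,83,0,0,0,1],[1.6,0.3,83,0,0,0,1],[1.6,0.3,83,0,0,0,1]]]' 50
python3 - <<'E'
from h import *
st()
E
```

```text
clock: 66.82
position: [0.4545, 0.365, 0.3597]
ee_rot: [0.987, 2.982, 0.001]
force: [-2.7, -1.5, 3.5]
width: 0.148
t66.83 grasp [0.4546 0.3652 0.2007] psi 53.4 tilt [0.001 0.001] F [-2.7 -1.5  3.5] tq [-0.53  0.51 -0.02] w 0.148 (13.6mm) q [-0.94  0.41  0.24  1.75 -0.11  0.99  0.27]
```

Gripped at 13.6 mm. I'll lift it straight up.

```bash
python3 -m pendant '[[[0,0,-4,0,0,0,1],[0,0,-10,0,0,0,1],[0,0,-18,0,0,0,1],[0,0,-28,0,0,0,1],[0,0,-45,0,0,0,1],[0,0,-70,0,0,0,1],[0,0,-80,0,0,0,1],[0,0,-80,0,0,0,1]]]' 50
python3 - <<'E'
from h import *
st()
crop("side",220,40,130,120,5,"c37.png")
plan(.4623,-.0013,.28,53.4);plan(.53,.015,.28,77)
E
```

```text
clock: 67.82
position: [0.4546, 0.3651, 0.4405]
ee_rot: [0.986, 2.982, 0.004]
force: [-0.4, -0.2, -4.8]
width: 0.152
t67.83 grasp [0.4549 0.3655 0.2815] psi 53.4 tilt [0.002 0.002] F [-0.4 -0.2 -4.8] tq [-0.04  0.02  0.03] w 0.152 (14.0mm) q [-0.96  0.34  0.26  1.64 -0.09  1.17  0.25]
shift [-224.7, -289.4, 0.2] rot [0.0014, 0.0, 0.0] min rows 5.9
shift [-269.4, -235.9, 0.3] rot [0.0014, 0.0003, -0.4119] min rows 5.7
```

View pics/c37.png

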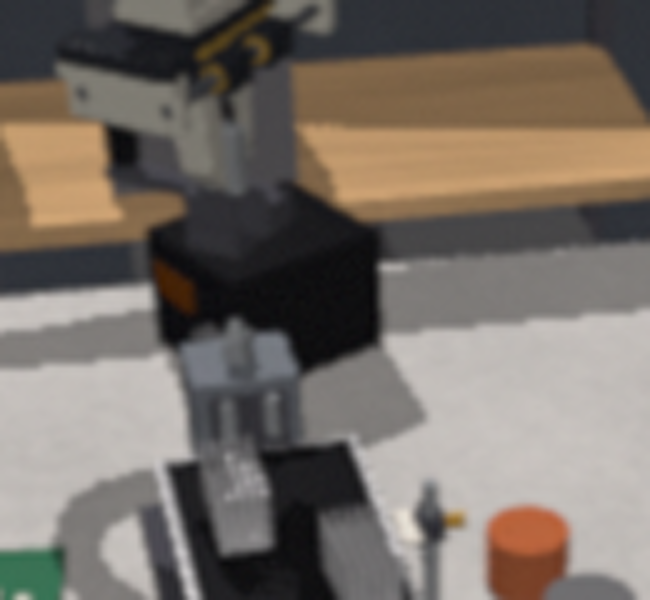

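The crank is off the shaft. I'll carry it to the mat.

```bash
python3 - <<'E'
from h import *
plan(.56,-.025,.28,77)
E
```

```text
shift [-317.3, -250.2, 0.3] rot [0.0014, 0.0003, -0.4119] min rows 6.5
```

```bash
python3 -m pendant '[[[-317,-250,0,0,0,-0.412,1],[-317,-250,0,0,0,-0.412,1],[-317,-250,0,0,0,-0.412,1],[-317,-250,0,0,0,-0.412,1],[-317,-250,0,0,0,-0.412,1],[-317,-250,0,0,0,-0.412,1],[-317,-250,0,0,0,-0.412,1],[-317,-250,0,0,0,-0.412,1],[-317,-250,0,0,0,-0.412,1],[-317,-250,0,0,0,-0.412,1]]]' 50
python3 - <<'E'
from h import *
st();plan(.56,-.025,.068,77)
crop('wrist',0,0,640,400,1,'w19.png')
E
```

```text
clock: 69.12
position: [0.5598, -0.0231, 0.4389]
ee_rot: [-0.352, -3.122, -0.002]
force: [-0.4, -0.2, -4.5]
width: 0.147
t69.12 grasp [ 0.5597 -0.0229  0.2799] psi 77.1 tilt [-0.     0.002] F [-0.4 -0.2 -4.5] tq [0.08 0.01 0.  ] w 0.147 (13.5mm) q [-0.32  0.3   0.35  1.71 -0.12  1.15  1.41]
shift [-0.7, -2.1, 211.9] rot [0.0015, -0.0004, 0.0022] min rows 3.4
```

View pics/w19.png

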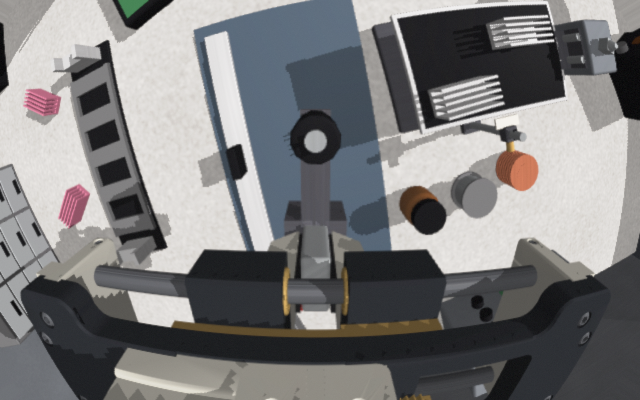

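```bash
python3 -m pendant '[[[-0.7,-2,60,0,0,0,1],[-0.7,-2,115,0,0,0,1],[-0.7,-2,160,0,0,0,1],[-0.7,-2,190,0,0,0,1],[-0.7,-2,205,0,0,0,1],[-0.7,-2,212,0,0,0,1],[-0.7,-2,212,0,0,0,1]]]' 50
python3 - <<'E'
from h import *
st()
E
python3 -m pendant '[[[0,0,2,0,0,0,1],[0,0,4,0,0,0,1],[0,0,5.5,0,0,0,1],[0,0,6.5,0,0,0,1],[0,0,6.5,0,0,0,1]]]' 50
python3 - <<'E'
from h import *
st()
E
```

```text
clock: 70.05
position: [0.5607, -0.0264, 0.2279]
ee_rot: [0.355, 3.12, 0.002]
force: [0.2, 0.0, -4.1]
width: 0.152
t70.05 grasp [ 0.561  -0.0262  0.0689] psi 77.0 tilt [0.002 0.001] F [ 0.2  0.  -4.1] tq [ 0.03 -0.01 -0.02] w 0.152 (14.0mm) q [-0.25  0.55  0.28  1.93 -0.23  0.69  1.51]
clock: 70.68
position: [0.5603, -0.0266, 0.2208]
ee_rot: [0.356, 3.121, 0.002]
force: [0.2, 0.4, -3.7]
width: 0.146
t70.67 grasp [ 0.5604 -0.0264  0.0618] psi 77.0 tilt [0.001 0.001] F [ 0.2  0.4 -3.7] tq [ 0.   -0.05  0.03] w 0.146 (13.5mm) q [-0.24  0.56  0.27  1.94 -0.23  0.68  1.52]
```

```bash
python3 -m pendant '[[[0,0,0.7,0,0,0,1],[0,0,1.4,0,0,0,1],[0,0,1.8,0,0,0,1]]]' 50
python3 - <<'E'
from h import *
st()
E
```

```text
clock: 71.05
position: [0.5604, -0.0267, 0.2206]
ee_rot: [0.356, 3.12, 0.003]
force: [-7.4, 0.8, 21.7]
width: 0.149
t71.05 grasp [ 0.5606 -0.0264  0.0616] psi 77.0 tilt [0.001 0.002] F [-7.4  0.8 21.7] tq [0.06 1.79 0.  ] w 0.149 (13.7mm) q [-0.24  0.56  0.27  1.94 -0.23  0.67  1.52]
```

Down on the mat. Release, retreat and check everything.

```bash
python3 -m pendant '[[[0,0,-1,0,0,0,0],[0,0,-1,0,0,0,0],[0,0,-1,0,0,0,0],[0,0,-1,0,0,0,0],[0,0,-1,0,0,0,0],[0,0,-25,0,0,0,0],[0,0,-75,0,0,0,-0.2],[0,0,-135,0,0,0,-0.2],[0,0,-190,0,0,0,-0.2],[0,0,-200,0,0,0,-0.2]]]' 30
python3 - <<'E'
from h import *
st();plan(.70,.12,.231,0);plan(.70,.12,.153,0)
crop('wrist',0,0,640,400,1,'w20.png')
crop('side',180,60,260,200,3,'c38.png')
E
```

```text
clock: 72.3
position: [0.5609, -0.0271, 0.4231]
ee_rot: [0.355, 3.114, 0.004]
force: [0.2, 0.4, -1.2]
width: 0.604
t72.30 grasp [ 0.5621 -0.0268  0.2641] psi 77.0 tilt [0.008 0.002] F [ 0.2  0.4 -1.2] tq [-0.01 -0.01 -0.02] w 0.604 (55.6mm) q [-0.32  0.32  0.36  1.73 -0.13  1.11  1.43]
shift [-102.2, 174.5, 34.4] rot [0.0075, 0.0037, 1.3437] min rows 7.2
shift [-101.6, 174.2, 112.4] rot [0.0075, 0.0037, 1.3437] min rows 7.2
```

View pics/c38.png

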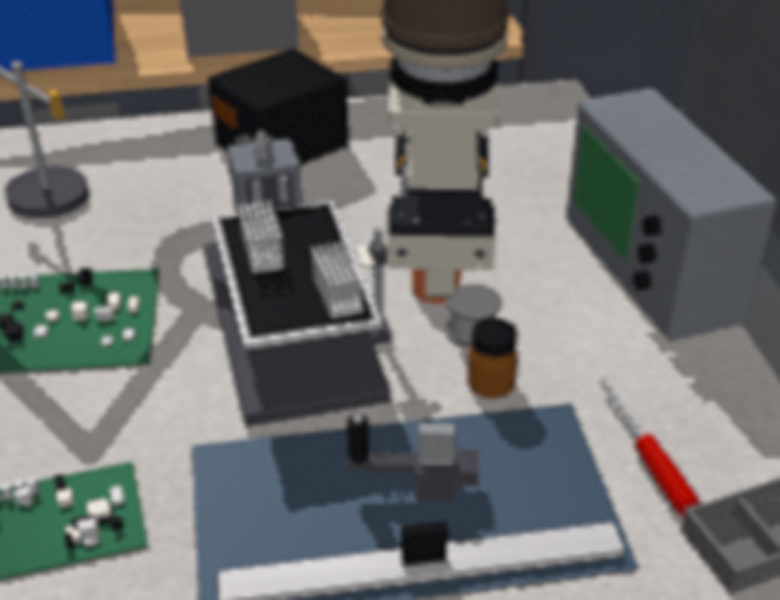

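View pics/w20.png

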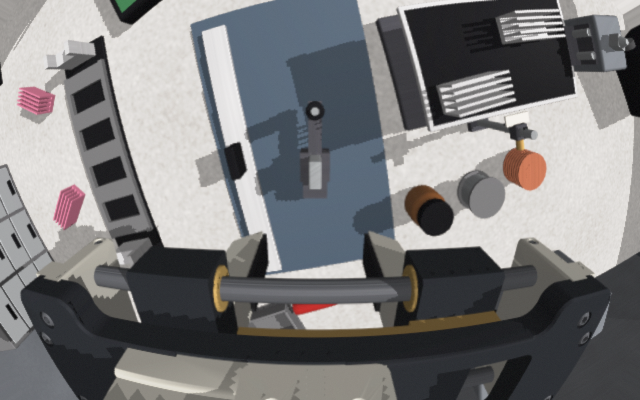

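Everything looks right. One last independent level check, this time from the −x side.

```bash
python3 - <<'E'
from h import *
plan(.38,.105,.185,0)
E
```

```text
shift [205.5, 87.7, 75.7] rot [0.0037, 0.0009, 1.344] min rows 7.2
```

```bash
python3 -m pendant '[[[205,88,60,0.007,0.003,1.344,-0.2],[205,88,60,0.007,0.003,1.344,-0.2],[205,88,60,0.007,0.003,1.344,-0.2],[205,88,60,0.007,0.003,1.344,-0.2],[205,88,60,0.007,0.003,1.344,-0.2],[205,88,60,0.007,0.003,1.344,-0.2],[205,88,60,0.007,0.003,1.344,-0.2],[205,88,60,0.007,0.003,1.344,-0.2],[205,88,76,0.007,0.003,1.344,-0.2],[205,88,76,0.007,0.003,1.344,-0.2],[205,88,76,0.007,0.003,1.344,-0.2]]]' 30
python3 - <<'E'
from h import *
s=arm.observe();st()
crop('wrist',0,0,640,400,1,'w21.png')
C=np.array([.466,.2065]);ps=np.radians(3.7)
W=lambda x,y,z:[C[0]+x*np.cos(ps)-y*np.sin(ps),C[1]+x*np.sin(ps)+y*np.cos(ps),z]
for y in (.012,-.018):
    print("deck",proj("wrist",W(.065,y,.1058),s)[0].round(2))
    for d in (-2,-1,0,1,2): print(d,"top",proj("wrist",W(.068,y,.1058+d/1000+.0015),s)[0].round(2),"bot",proj("wrist",W(.068,y,.1058+d/1000-.0015),s)[0].round(2))
u,v=proj("wrist",W(.068,0,.1058),s)[0].astype(int)
g=cv2.imread('pics/w21.png');u0,v0=u-32,v-35
cv2.imwrite('pics/c39.png',cv2.resize(g[v0:v0+70,u0:u0+64],None,fx=10,fy=8,interpolation=cv2.INTER_NEAREST));print(u0,v0)
for r in range(v-20,v+22,3): print(r,u-12,[int(x) for x in g[r,u-12:u+14].mean(1)])
E
```

```text
clock: 73.78
position: [0.38, 0.1051, 0.3426]
ee_rot: [-2.219, -2.219, 0.01]
force: [0.4, 0.7, 0.5]
width: 0.598
t73.78 grasp [0.3789 0.1048 0.1836] psi -0.0 tilt [-0.007 -0.002] F [0.4 0.7 0.5] tq [-0.11  0.09 -0.02] w 0.598 (55.0mm) q [-0.78  0.13  0.43  2.2  -0.07  0.83 -0.31]
deck [510.29  67.84]
-2 top [512.88  68.22] bot [510.82  68.4 ]
-1 top [513.57  68.17] bot [511.5   68.34]
0 top [514.26  68.11] bot [512.19  68.28]
1 top [514.97  68.05] bot [512.88  68.22]
2 top [515.67  67.99] bot [513.57  68.17]
deck [510.81 105.29]
-2 top [513.36 105.43] bot [511.32 105.22]
-1 top [514.05 105.51] bot [511.99 105.29]
0 top [514.74 105.58] bot [512.67 105.36]
1 top [515.44 105.66] bot [513.36 105.43]
2 top [516.14 105.73] bot [514.05 105.51]
481 48
63 501 [31, 31, 48, 129, 227, 234, 233, 225, 226, 228, 228, 178, 162, 159, 161, 162, 160, 160, 158, 158, 161, 162, 160, 155, 135, 119]
66 501 [32, 32, 52, 136, 221, 234, 234, 223, 230, 223, 187, 178, 214, 211, 204, 195, 196, 186, 171, 166, 165, 163, 161, 159, 160, 161]
69 501 [30, 32, 42, 114, 227, 234, 235, 225, 225, 217, 135, 151, 236, 244, 2
[... 812 characters left out ...]
244, 244, 244, 244, 242, 216, 88, 42, 45]
90 501 [32, 28, 29, 87, 220, 234, 234, 225, 105, 62, 101, 129, 211, 242, 244, 244, 244, 244, 244, 244, 244, 243, 226, 103, 46, 45]
93 501 [30, 30, 34, 77, 182, 231, 234, 222, 146, 97, 100, 127, 216, 243, 244, 244, 244, 244, 244, 244, 244, 243, 219, 91, 41, 43]
96 501 [30, 26, 29, 83, 207, 233, 234, 230, 222, 221, 164, 134, 206, 242, 244, 244, 244, 244, 244, 244, 244, 243, 226, 94, 42, 43]
99 501 [31, 30, 33, 85, 190, 232, 233, 230, 221, 219, 159, 137, 224, 243, 244, 244, 244, 244, 244, 244, 244, 244, 241, 166, 74, 54]
102 501 [32, 31, 32, 89, 220, 233, 233, 229, 224, 221, 163, 135, 208, 242, 244, 244, 244, 244, 244, 244, 244, 244, 243, 223, 147, 115]
```

View pics/c39.png

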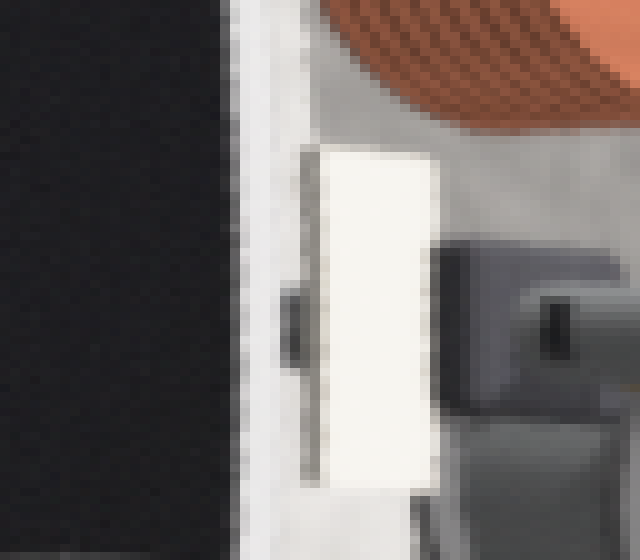

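View pics/w21.png

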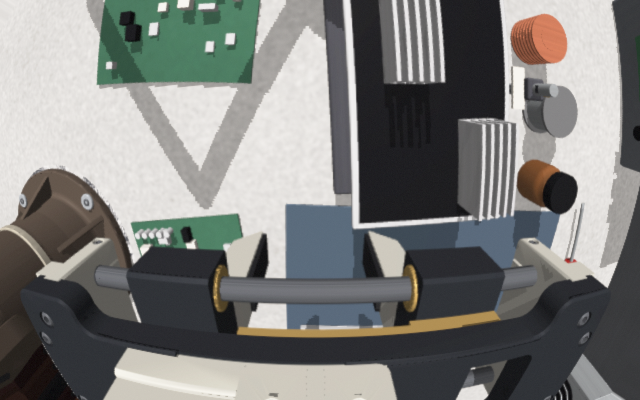

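Combining both views gives a level error of about 0.05 mm (a 0.2 mm larger gap explains the small disagreement). Both sinks are upright and the robot is clear of everything.

```bash
python3 - <<'E'
from h import *
st();print(arm.sign_off())
E
```

```text
t73.83 grasp [0.3791 0.1049 0.1839] psi -0.0 tilt [-0.007 -0.001] F [ 0.5 -0.2  0.2] tq [-0.11  0.06  0.03] w 0.599 (55.1mm) q [-0.78  0.13  0.43  2.2  -0.07  0.83 -0.31]
the job is handed in; nothing more can be done
None
```

The job is done and handed in at about 74 s. No verdict was reported.

- **Bar:** it lies flat on the mat.
- **Heat sinks:** only two real (grey) ones were in the rack, and both stand upright on the deck. The first was knocked about 3–4 cm while I fetched the second. It still stood fully on the deck, about 17 mm from the edges, so I left it there.
- **Deck:** I wound it up about 4.6 turns. In my last two checks, from opposite sides of the gauge post, one put the deck about 0.15 mm too high and the other about 0.3 mm too low. Taken together they put it level within a few tenths of a millimetre. My first rough estimate of the mark (about 103 mm) disagreed with the final height (about 106 mm), and I trusted the close-up comparison instead.
- **Crank:** it is off the shaft and standing on the mat, clear of the bar.
- **Other things on the bench:** I did not touch them, and the last pictures showed nothing out of place.

The only call refused was one winding move with 21 rows; I sent it again with 20.

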